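# Hang the hook-on basket in the drying well, load the flanged guide bushes and start it

### The job

Hook the wire basket by its bent lip over the rim of the steel drying well, on the side nearest the robot, so that it hangs inside; then put the two flanged guide bushes into the hanging basket. When both are in, push the start lever on the well's control box all the way over to its other side, and leave the other things on the bench where they are.

Things in the scene. Friction and masses are not known exactly. Their poses are not given: they have to be found in the camera images.
- dryer_rim (a point): Middle of the top edge of the drying well's rim nearest the robot, 85 mm above the bench (mid-thickness of the 4 mm wall). x points level across the well to its far wall, y along the rim, z up. The well is a fixed open steel tank, outside 168 (x) by 158 (y) by 85 mm high; inside it spans x 2 to 162, y -75 to 75 mm from here, floor 81 mm below.
- basket_grip (a point): Centre of the wire basket's black handle, 84 mm above the basket's underside: an upright flat grip 12 mm thick (x), 64 wide (y), 28 high, on two rods over the lip at the back; its lower edge is 20 mm above the lip. Take it from above across the 12 mm. Basket axes: x from back wall into the tray, y along the lip, z up. It stands on the bench at first, handle side roughly to the robot.
- basket_slot (a point): Middle of the ceiling of the slot under the basket's bent lip, which the rim enters: 9 mm wide (x), 80 long (y), open below. The lip's outer edge reaches 18 mm below this ceiling, its lower 10 mm flared outwards. 47 mm above the basket's underside; 37 mm straight below basket_grip. Basket axes. Hung, it lies at dryer_rim, x axes alike; the basket may then lean about 7 degrees.
- basket_floor (a point): Centre of the upper face of the tray floor, 3 mm above the basket's underside. The tray is 120 (x) by 120 (y) by 50 mm high outside, 114 by 114 by 47 mm inside. Basket axes. Its centre is 64 mm in +x of basket_grip. Hanging, the tray floor is about 41 mm above the bench.
- bush_a_mid (a point): Centre, half-way up (32.5 mm), of one of the two flanged guide bushes: a bored steel cylinder 30 mm in diameter and 65 mm tall, standing on a flange 46 mm in diameter and 10 mm thick; 20 mm bore; about 0.21 kg. z is its axis.
- bush_b_mid (a point): Centre, half-way up (32.5 mm), of the other flanged guide bush, same as the first.
- start_lever_tip (a point): Centre of the 26 mm black ball on the start lever, a 50 mm rod that swings in the well's y-z plane about a pivot 198 mm in +x of dryer_rim, at y 0, 72 mm above the bench, on the grey control box (64 by 130 by 50 mm high) outside the far wall. Off, it leans to the well's +y (ball 24 mm from the pivot in y, 116 mm above the bench); on, as far to -y.
- start_lever (a joint): Angle of the start lever, rad: 0 fully off (leaning to the well's +y), 0.5 upright, 1.0 fully on (leaning to -y). It has friction (1 to 2 N at the ball) and stays where it is left.
- sleeve_mid (a point): Bystander: centre of a plain sleeve, a bored steel cylinder 30 mm in diameter, 65 mm tall, without a flange, standing among the bushes.
- pillar_mid (a point): Bystander: centre of a guide pillar, a stepped solid steel pin 30 mm and 22 mm in diameter, 105 mm tall, standing among the bushes.
- pot_mid (a point): Bystander: centre of a small open white pot, 52 mm in diameter, 32 mm tall.
- bottle_mid (a point): Bystander: centre of a white plastic bottle, 52 mm in diameter, 140 mm tall.
- wrench_mid (a point): Bystander: middle of a steel open-ended wrench lying flat on the bench.
- brush_mid (a point): Bystander: middle of a wooden-handled brush lying flat on the bench.
- basket: The whole wire basket, 0.25 kg; its origin is the centre of the tray's underside, axes as for basket_grip.
- bush_a: The first flanged bush; its origin is the centre of its underside.
- bush_b: The second flanged bush; its origin is the centre of its underside.
There are look-alikes about, which are no part of the job. Leave any blue or purple look-alike of the basket alone.

How it is judged:
By the outcome, as a careful person would: the job done as asked, in the order asked, and still so for the second after the job is handed in, with the robot touching nothing.
It also fails if it takes over 72 s, if anything falls off the work surface, if the arm or the gripper's body presses on something with over 40 N, if the wrist force passes 120 N, or if a joint passes its speed limit or range.

### The arm

A 7-joint arm with a two-finger parallel gripper is mounted at the origin on the work surface. World frame = base frame: x ahead of the robot, y to its left, z up, the work surface at z = 0. Lengths are in mm, angles in rad, forces in N, time in s.
With the tool pointing down it reaches from about 400 to 875 mm from the base axis. Payload 4.4 kg.
Tool frame: the origin (TCP) lies at the very end of the fingers, on their centre line; the grasp point (between the pads) lies 19 mm behind it (grip_depth is the distance from the TCP to the grasp point, in mm); z points along the fingers, y is the direction in which the jaws open and shut (so a half turn about z gives the same grasp; the last joint's range is limited). The gripper opens to 85 mm and grips with 20 to 120 N. Pads are 22 mm wide; open, the fingers measure 114 mm over their backs; the gripper's body (76 mm by 85 mm) begins 54 mm behind the grasp point. The pads swing forward as they close: fully open they stand 13 mm farther back than shut.
Start: joints at [1.269, 0.628, 0.038, 1.517, -0.027, 0.996, -0.02], TCP at [151.881, -632.021, 231.313] pointing down, gripper open.
Joint ranges: [-3.06, 3.06], [-0.37, 2.12], [-1.25, 1.32], [0.18, 2.47], [-1.1, 4.24], [0.23, 1.98], [-2.94, 2.94]. Speed limits (rad/s): [2.57, 2.57, 3.14, 3.14, 3.14, 3.14, 3.14].

### API

Orientations are given as [roll, pitch, yaw] about the fixed x, y, z axes, in that order (R = Rz(yaw) Ry(pitch) Rx(roll)).
In Python, from cell import read_state, get_image, finish_job, recognise, outline_of, grip_depth gives the robot as it stands. The module is installed in compiled form; this text tells all that it offers.
- The arm moves only by the tool send_rows, never from a script. Its argument "rows" is a list of rows, each a list of 5 numbers: the gripper command: -1 is shut, 1 is fully open, values between are in proportion, then the shift along the tool's x, y, z in m, then the turn about the tool's z in rad. In form: [[claw, tx, ty, tz, roll], ...]. A call has 1 to 12 rows; each row shifts and turns the pose as measured when the row begins, along the tool's axes as they then stand; what a row does not reach is not made up. A row lasts 1/12 s, in which the tool goes at most 41.7 mm and 7.16 degrees, less where a joint would pass 70% of its speed; a pose out of reach is approached as far as the arm can. A call with a gripper value outside its range is refused whole. The fingers move at their own pace and stop on an object; the grip force is fixed at half the most. Time passes only in rows, so rows that do not move let the fingers close. It gives the time, the measured TCP pose, the force and the opening at its end, in the units of the state.
- read_state(): the state, without advancing time (a new reading comes with each control period).
- get_image(name): name is "side" or "top"; returns a dict with "image" (480x640x3 uint8, blue, green, red), "z_map" (480x640 float32, mm along the optical axis (not along the pixel's ray), 0 where there is no reading), "K" (3x3 intrinsics, pixels), "R" (3x3) and "t" (3): a world point X has camera coordinates R X + t. Camera axes: x right, y down, z forward; pixel columns grow to the right and rows downward; lengths in mm; the calibration is good to about 2 mm. A picture is of the moment at which its call begins.
- finish_job(): hands the job in, once; it reports no verdict.
Trained networks look in a picture, given as the dict that the camera call returned (one of the last four; its "shot" number tells which), for a name from the list of things; names that differ only in an ending like _2 or _b are one class to them, and where a whole thing is asked for, a point or a joint stands for the part that bears it (a point fixed in the world has none). Each returns a list of dicts, best first, with "score" (0 to 1); they miss things now and then, are a little off and sometimes report something else, mostly with a low value. They report only what shows in the picture. A call takes as long as a camera call. They do not tell look-alikes from the thing itself.
- recognise(picture, query): "box" ([left, top, right, bottom] in pixels, round what is visible of it).
- outline_of(picture, query): "mask" (480x640 bool, what is visible of it) and "box" ([left, top, right, bottom] in pixels, round what is visible of it).
The state is a dict: "clock": time; "qpos": joint angles; "qd": joint speeds; "tau": joint torques, N m; "eef_pos": TCP position; "tool_rot": TCP orientation; "force": force on the tool from outside, world axes, zero at the start; "torque": the same for the moment, N m; "width": finger opening in mm.
Only numpy, scipy, OpenCV 4.12 (cv2) and the standard library are available. Lean on these libraries where they do the work, as an engineer would, in place of code of your own. Each camera call takes 0.05 s, during which the arm holds its last target.

## Working session

There is one attempt and no reset: what is moved stays moved. The work goes in short steps, Python scripts to look and compute and a tool call to move; the robot and the scene stay as the last step left them, time stands still between calls to the robot, and variables do not carry over. Pictures are saved under pics/ and viewed, and the job is handed in when it is done.

Besides the shell and the picture viewer there is one more tool, called after "Request:" by a JSON object that holds its "fn" and its "kwargs", one argument or row to a line. send_rows: Moves the arm, as the interface text tells. Its arguments: {"type":"object","properties":{"rows":{"type":"array"}},"required":["rows"]}

```bash
mkdir -p pics; python3 - <<'E'
from cell import *
import cv2,numpy as np,pickle
print(read_state(), grip_depth)
for n in ["top","side"]:
    p=get_image(n); pickle.dump(p,open(n+".pkl","wb"))
    cv2.imwrite(f"pics/{n}0.png",p["image"]); print(n,p["K"],p["R"],p["t"])
    for q in ["basket","basket_grip","bush_a","start_lever","start_lever_tip","dryer_rim","sleeve_mid","pillar_mid","pot_mid","bottle_mid"]:
        try: print(q,[(np.round(d["box"]).astype(int).tolist(),round(float(d["score"]),2)) for d in recognise(p,q)][:4])
        except Exception as e: print(q,e)
E
```

```text
{'clock': 0.0, 'qpos': array([ 1.26922437,  0.62935169,  0.03840728,  1.51836005, -0.02701269,
        0.99629584, -0.01999508]), 'qd': array([ 1.01935065e-03,  1.42523750e-03,  3.16219959e-04, -2.31209103e-04,
        2.42725751e-04, -2.00118575e-06, -2.11329039e-03]), 'tau': array([-6.24213317e-04, -5.63413668e+01,  1.22594129e+00, -1.93447137e+01,
        1.09931873e-02,  1.04144230e-02,  2.13262751e-06]), 'eef_pos': array([ 151.74246269, -631.40086092,  230.38738825]), 'tool_rot': array([-3.13969434e+00, -5.82322873e-06,  2.35798192e-01]), 'force': array([-0.0595949 , -0.43216232, -0.84766788]), 'torque': array([ 0.01615201, -0.01840777,  0.04773679]), 'width': 85.6036659336074} 18.700000000000003
top [[449.98935364   0.         325.48549123]
 [  0.         449.98935364 241.01317129]
 [  0.           0.           1.        ]] [[-0.01742862 -0.9998324   0.00560547]
 [-0.98878615  0.01640388 -0.14843468]
 [ 0.14831785 -0.00812963 -0.98890633]] [  41.83103567  500.02270093 1303.4085473 ]
basket [([145, 249, 203, 306], 0.83), ([214, 227, 259, 281], 0.71), ([205, 321, 257, 363], 0.71)
[... 952 characters left out ...]
6, 168, 248, 228], 0.96), ([280, 170, 329, 215], 0.85), ([260, 147, 307, 174], 0.83), ([430, 309, 458, 354], 0.66)]
basket_grip [([260, 145, 306, 178], 0.95), ([203, 168, 245, 225], 0.76), ([281, 175, 329, 216], 0.72)]
bush_a [([333, 350, 355, 378], 0.77), ([284, 367, 304, 397], 0.67)]
start_lever [([385, 213, 393, 231], 0.6)]
start_lever_tip [([384, 216, 395, 232], 0.42)]
dryer_rim [([312, 215, 408, 289], 0.72)]
sleeve_mid [([319, 403, 329, 428], 0.69), ([386, 213, 394, 230], 0.31)]
pillar_mid [([368, 387, 381, 412], 0.6)]
pot_mid [([371, 175, 388, 191], 0.63), ([319, 399, 331, 427], 0.58), ([281, 172, 328, 219], 0.33)]
bottle_mid [([430, 308, 459, 354], 0.88), ([368, 383, 382, 414], 0.35)]
```

```bash
python3 - <<'E'
import cv2,pickle
t=pickle.load(open("top.pkl","rb"))["image"];s=pickle.load(open("side.pkl","rb"))["image"]
cv2.imwrite("pics/t1.png",cv2.resize(t[140:380,130:510],(800,505),interpolation=2))
cv2.imwrite("pics/s1.png",cv2.resize(s[130:440,190:510],(619,600),interpolation=2))
E
```

```text
(no output)
```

View pics/t1.png

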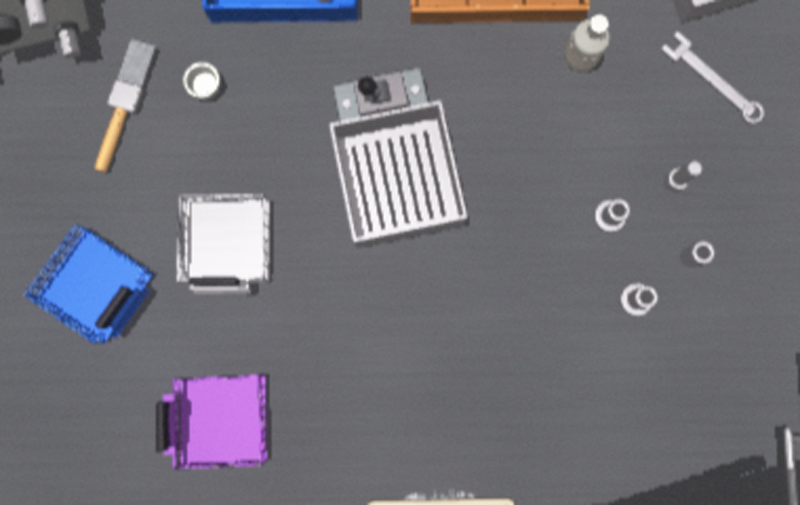

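View pics/s1.png

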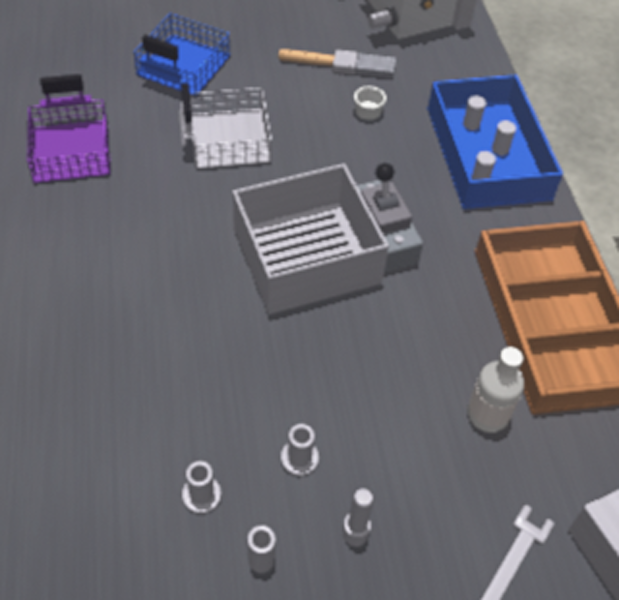

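```bash
cat > h.py <<'E'
import numpy as np,cv2,pickle
def pts(p):
    z=p["z_map"];v,u=np.mgrid[:480,:640];K=p["K"]
    c=np.stack([(u-K[0,2])*z/K[0,0],(v-K[1,2])*z/K[1,1],z],-1)
    w=(c-p["t"])@p["R"]; w[z==0]=np.nan
    return w
def proj(p,X):
    c=p["R"]@np.asarray(X,float)+p["t"]; q=p["K"]@c; return q[:2]/q[2]
def ray(p,u,v,z):
    d=p["R"].T@np.linalg.inv(p["K"])@[u,v,1]; o=-p["R"].T@p["t"]
    return o+d*(z-o[2])/d[2]
E
python3 - <<'E'
from h import *
for n in ["top","side"]:
    p=pickle.load(open(n+".pkl","rb"));w=pts(p);x,y,z=w[...,0],w[...,1],w[...,2]
    print(n,"bench z",np.nanmedian(z[200:300,300:420]))
    def reg(box,zl,zh,name):
        l,t,r,b=box; m=np.zeros(z.shape,bool);m[t:b,l:r]=1; m&=(z>zl)&(z<zh)
        P=w[m]
        if len(P)<3: print(name,len(P));return
        q=cv2.minAreaRect(P[:,:2].astype(np.float32))
        print(name,len(P),"mean",P.mean(0).round(1),"rect",np.round(q[0],1),np.round(q[1],1),round(q[2],1))
        return P
    if n=="top":
        reg((280,165,360,262),80,90,"rim")
        reg((205,215,265,290),88,110,"handle")
        reg((205,215,265,290),42,56,"lip")
        for b,nm in [((412,230,432,252),"bA"),((422,270,445,292),"bB"),((452,250,472,268),"sleeve")]:
            reg(b,58,70,nm+"top"); reg(b,5,14,nm+"fl")
        reg((440,210,466,232),95,112,"pillar")
        reg((295,170,320,192),105,140,"ball")
    else:
        reg((300,205,410,295),80,90,"rim")
        reg((280,165,332,220),88,110,"handle")
        for b,nm in [((330,345,358,380),"bA"),((280,362,308,400),"bB"),((315,400,332,430),"sleeve")]:
            reg(b,58,70,nm+"top"); reg(b,5,14,nm+"fl")
        reg((365,380,385,415),95,112,"pillar")
        reg((380,208,400,235),105,140,"ball")
E
```

```text
top bench z -1.1784686728392004
rim 334 mean [565.8  54.9  83.6] rect [575.5  57.5] [215.5 157.7] 11.0
handle 91 mean [403.9 301.3  95.5] rect [404.  302.1] [63.2  9. ] 89.3
lip 155 mean [454.7 298.3  47.6] rect [462.6 301.7] [121.  131.2] 89.2
bAtop 46 mean [ 494.8 -253.5   62.7] rect [ 494.9 -252.8] [26.9 27.6] 41.8
bAfl 70 mean [ 492.1 -247.4    9. ] rect [ 502.7 -243.1] [66.8 35.3] 29.4
bBtop 47 mean [ 373.2 -285.4   62.5] rect [ 373.4 -284.9] [27.1 26.3] 88.2
bBfl 71 mean [ 374.7 -279.2    8.7] rect [ 381.7 -282.7] [39.  56.4] 84.4
sleevetop 48 mean [ 433.4 -366.6   63.1] rect [ 433.9 -366. ] [26.6 28.8] 46.8
sleevefl 10 mean [ 432.7 -367.3   10.2] rect [ 434.6 -380.6] [16.7 55. ] 13.2
pillar 45 mean [ 544.2 -349.6  101.7] rect [ 544.5 -349.8] [18.1 18.1] 46.5
ball 66 mean [660.9  92.4 125. ] rect [661.8  92.3] [23.8 23.5] 4.3
side bench z 2.523466447739172
rim 518 mean [566.7  50.6  84.2] rect [575.   56.9] [215.7 163.5] 11.4
handle 70 mean [404.1 296.6  96.7] rect [404.2 299.6] [11.8 65.1] 0.0
bAtop 95 mean [ 496.5 -255.9   63.7] rect [ 496.7 -255.3] [28.7 27. ] 81.0
bAfl 139 mean [ 494.7 -263.2    9.8] rect [ 499.3 -260.9] [36.2 53.8] 70.1
bBtop 100 mean [ 375.4 -287.6   63.8] rect [ 375.3 -286.9] [27.5 29.4] 41.8
bBfl 146 mean [ 375.9 -295.8    9.7] rect [ 372.2 -293.1] [52.5 37.8] 4.7
sleevetop 108 mean [ 435.9 -369.6   63.9] rect [ 436.2 -368.6] [30.8 27.1] 83.3
sleevefl 24 mean [ 435.8 -375.3    9.9] rect [ 446.3 -360.1] [55.1 23.5] 52.9
pillar 95 mean [ 545.8 -353.6  103.2] rect [ 546.8 -352.1] [21.8 18.9] 17.4
ball 81 mean [662.   86.6 123.1] rect [662.8  88.3] [19.9 22.8] 86.4
```

```bash
cat >> h.py <<'E'
def wrap(a): return (a+np.pi)%(2*np.pi)-np.pi
def plan(pos,yaw,waypts,step=38.):
    """waypts: (x,y,z,yaw). prints rows (tool-frame deltas)"""
    pos=np.array(pos,float);out=[]
    for *g,gy in waypts:
        g=np.array(g,float);dy=wrap(gy-yaw)
        n=max(1,int(np.ceil(max(np.linalg.norm(g-pos)/step,abs(dy)/0.115))))
        d=(g-pos)/n
        for i in range(n):
            c,s=np.cos(yaw),np.sin(yaw)
            out.append([round((c*d[0]+s*d[1])/1000,4),round((s*d[0]-c*d[1])/1000,4),round(-d[2]/1000,4),round(-dy/n,3)])
            yaw+=dy/n
        pos=g
    return out
def go(*w,step=38.):
    from cell import read_state
    s=read_state();print("now",s["eef_pos"].round(1),s["tool_rot"].round(3),"w",round(s["width"],1),"t",round(s["clock"],2))
    for r in plan(s["eef_pos"],s["tool_rot"][2],w,step): print(r)
E
python3 - <<'E'
from h import *
from scipy.optimize import least_squares
for n in ["top","side"]:
    p=pickle.load(open(n+".pkl","rb"));w=pts(p)
    m=np.abs(w[...,2]-84)<6
    l,t,r,b=(275,165,360,262) if n=="top" else (300,205,410,295)
    k=np.zeros_like(m);k[t:b,l:r]=1;P=w[m&k][:,:2]
    P=P[P[:,0]<690]
    def dist(q,P):
        a=q[2];d=P-q[:2];X=d@[np.cos(a),np.sin(a)];Y=d@[-np.sin(a),np.cos(a)]
        # rim centreline rect 164x154
        return np.abs(np.maximum(np.abs(X-82)-82,np.abs(Y)-77))*1.0, X,Y
    f=lambda q:np.minimum(dist(q,P)[0],15)
    best=min((least_squares(f,[x0,y0,a0],loss="soft_l1",f_scale=2) for x0 in(475,490,505) for y0 in (30,45,60) for a0 in (.15,.2,.25)),key=lambda r:r.cost)
    print(n,best.x,np.degrees(best.x[2]),np.median(f(best.x)))
from h import go
go((400,-500,240,0.5),(590,-200,240,0.9),(600,100,240,1.2),(404,301,180,np.pi/2))
E
```

```text
top [4.71743733e+02 3.72483964e+01 1.93106464e-01] 11.064185357027881 1.414648177912973
side [4.72285931e+02 3.51021475e+01 1.97256340e-01] 11.301955776562686 1.4457791010568002
now [ 151.9 -632.   231.3] [ 3.142 -0.     0.236] w 85.6 t 1.1
[np.float64(0.034), np.float64(-0.0088), np.float64(-0.0011), np.float64(-0.033)]
[np.float64(0.0343), np.float64(-0.0077), np.float64(-0.0011), np.float64(-0.033)]
[np.float64(0.0345), np.float64(-0.0065), np.float64(-0.0011), np.float64(-0.033)]
[np.float64(0.0347), np.float64(-0.0054), np.float64(-0.0011), np.float64(-0.033)]
[np.float64(0.0349), np.float64(-0.0042), np.float64(-0.0011), np.float64(-0.033)]
[np.float64(0.035), np.float64(-0.0031), np.float64(-0.0011), np.float64(-0.033)]
[np.float64(0.0351), np.float64(-0.0019), np.float64(-0.0011), np.float64(-0.033)]
[np.float64(0.0351), np.float64(-0.0008), np.float64(-0.0011), np.float64(-0.033)]
[np.float64(0.0311), np.float64(-0.0172), np.float64(-0.0), np.float64(-0.04)]
[np.float64(0.0317), np.float64(-0.016), np.float64(-0.0), np.float64(-0.04)]
[np.float64(0.0323), np.float64(-0.0147)
[... 1180 characters left out ...]
0.0137), np.float64(-0.0), np.float64(-0.037)]
[np.float64(0.0145), np.float64(-0.0319), np.float64(0.0075), np.float64(-0.046)]
[np.float64(0.016), np.float64(-0.0312), np.float64(0.0075), np.float64(-0.046)]
[np.float64(0.0174), np.float64(-0.0305), np.float64(0.0075), np.float64(-0.046)]
[np.float64(0.0188), np.float64(-0.0296), np.float64(0.0075), np.float64(-0.046)]
[np.float64(0.0202), np.float64(-0.0287), np.float64(0.0075), np.float64(-0.046)]
[np.float64(0.0215), np.float64(-0.0277), np.float64(0.0075), np.float64(-0.046)]
[np.float64(0.0227), np.float64(-0.0267), np.float64(0.0075), np.float64(-0.046)]
[np.float64(0.024), np.float64(-0.0256), np.float64(0.0075), np.float64(-0.046)]
```

Request:
{"fn": "send_rows", "kwargs": {
  "rows": [
    [1, 0.034, -0.009, 0, -0.033],
    [1, 0.034, -0.008, 0, -0.033],
    [1, 0.035, -0.006, 0, -0.033],
    [1, 0.035, -0.005, 0, -0.033],
    [1, 0.035, -0.004, 0, -0.033],
    [1, 0.035, -0.003, 0, -0.033],
    [1, 0.035, -0.002, 0, -0.033],
    [1, 0.035, -0.001, 0, -0.033],
    [1, 0.031, -0.017, 0, -0.04],
    [1, 0.032, -0.016, 0, -0.04],
    [1, 0.032, -0.015, 0, -0.04],
    [1, 0.033, -0.013, 0, -0.04]
  ]
}}

```text
clock: 2.1
eef_pos: [481.0, -381.7, 227.9]
tool_rot: [3.136, 0.01, 0.657]
force: [0.7, -0.5, 0.2]
width: 85.5
```

```bash
sed -i 's/for r in plan(s\["eef_pos"\],s\["tool_rot"\]\[2\],w,step): print(r)/for r in plan(s["eef_pos"],s["tool_rot"][2],w,step): print([float(q) for q in r])/' h.py; python3 - <<'E'
from h import *
go((600,-150,240,0.95),(600,80,240,1.25),(404,301,160,np.pi/2))
E
```

```text
now [ 481.  -381.7  227.9] [3.136 0.01  0.657] w 85.5 t 2.1
[0.0337, -0.0158, -0.0017, -0.042]
[0.0343, -0.0144, -0.0017, -0.042]
[0.0349, -0.013, -0.0017, -0.042]
[0.0354, -0.0115, -0.0017, -0.042]
[0.0358, -0.01, -0.0017, -0.042]
[0.0362, -0.0085, -0.0017, -0.042]
[0.0365, -0.007, -0.0017, -0.042]
[0.0267, -0.0191, -0.0, -0.043]
[0.0275, -0.0179, -0.0, -0.043]
[0.0283, -0.0168, -0.0, -0.043]
[0.029, -0.0155, -0.0, -0.043]
[0.0296, -0.0143, -0.0, -0.043]
[0.0302, -0.013, -0.0, -0.043]
[0.0307, -0.0117, -0.0, -0.043]
[0.0164, -0.0284, 0.0089, -0.036]
[0.0174, -0.0278, 0.0089, -0.036]
[0.0184, -0.0272, 0.0089, -0.036]
[0.0194, -0.0265, 0.0089, -0.036]
[0.0203, -0.0258, 0.0089, -0.036]
[0.0212, -0.025, 0.0089, -0.036]
[0.0221, -0.0243, 0.0089, -0.036]
[0.0229, -0.0235, 0.0089, -0.036]
[0.0238, -0.0226, 0.0089, -0.036]
```

Request:
{"fn": "send_rows", "kwargs": {
  "rows": [
    [1, 0.036, -0.017, -0.002, -0.045],
    [1, 0.036, -0.015, -0.002, -0.045],
    [1, 0.037, -0.014, -0.002, -0.045],
    [1, 0.037, -0.012, -0.002, -0.045],
    [1, 0.038, -0.01, -0.002, -0.045],
    [1, 0.038, -0.009, -0.002, -0.045],
    [1, 0.038, -0.007, -0.002, -0.045],
    [1, 0.03, -0.02, 0, -0.045],
    [1, 0.031, -0.019, 0, -0.045],
    [1, 0.032, -0.018, 0, -0.045],
    [1, 0.032, -0.016, 0, -0.045],
    [1, 0.033, -0.015, 0, -0.045]
  ]
}}

```text
clock: 3.1
eef_pos: [609.2, 65.6, 238.3]
tool_rot: [3.133, 0.01, 1.222]
force: [1.3, -0.1, -1.2]
width: 85.3
```

```bash
python3 - <<'E'
from h import *
go((560,150,220,1.3),(404,301,150,np.pi/2))
E
```

```text
now [609.2  65.6 238.3] [3.133 0.01  1.222] w 85.3 t 3.1
[0.0208, -0.025, 0.0061, -0.026]
[0.0215, -0.0245, 0.0061, -0.026]
[0.0221, -0.0239, 0.0061, -0.026]
[0.0148, -0.0272, 0.01, -0.039]
[0.0159, -0.0267, 0.01, -0.039]
[0.0169, -0.026, 0.01, -0.039]
[0.0179, -0.0253, 0.01, -0.039]
[0.0188, -0.0246, 0.01, -0.039]
[0.0198, -0.0239, 0.01, -0.039]
[0.0207, -0.0231, 0.01, -0.039]
```

Request:
{"fn": "send_rows", "kwargs": {
  "rows": [
    [1, 0.022, -0.027, 0.006, -0.028],
    [1, 0.023, -0.026, 0.006, -0.028],
    [1, 0.023, -0.025, 0.006, -0.028],
    [1, 0.015, -0.028, 0.01, -0.042],
    [1, 0.016, -0.028, 0.01, -0.042],
    [1, 0.017, -0.027, 0.01, -0.042],
    [1, 0.018, -0.026, 0.01, -0.042],
    [1, 0.019, -0.026, 0.01, -0.042],
    [1, 0.02, -0.025, 0.01, -0.042],
    [1, 0.021, -0.024, 0.01, -0.04],
    [1, 0, 0, 0, 0],
    [1, 0, 0, 0, 0]
  ]
}}

```text
clock: 4.1
eef_pos: [379.8, 326.3, 144.9]
tool_rot: [3.126, 0.001, 1.635]
force: [1.3, 0.4, -0.2]
width: 85.9
```

```bash
python3 - <<'E'
from h import *
go((404,301,150,np.pi/2),(404,301,66,np.pi/2),step=25)
E
```

```text
now [379.8 326.3 144.9] [3.126e+00 1.000e-03 1.635e+00] w 85.9 t 4.1
[-0.0134, 0.0113, -0.0026, 0.032]
[-0.013, 0.0117, -0.0026, 0.032]
[0.0, 0.0, 0.021, -0.0]
[0.0, 0.0, 0.021, -0.0]
[0.0, 0.0, 0.021, -0.0]
[0.0, 0.0, 0.021, -0.0]
```

Request:
{"fn": "send_rows", "kwargs": {
  "rows": [
    [1, -0.013, 0.011, 0, 0.032],
    [1, -0.013, 0.012, 0, 0.032],
    [1, 0, 0, 0, 0],
    [1, 0, 0, 0, 0]
  ]
}}

```text
clock: 4.43
eef_pos: [405.5, 301.8, 146.1]
tool_rot: [3.125, -0.002, 1.569]
force: [0.4, 0.1, 1.3]
width: 85.5
```

```bash
python3 - <<'E'
from h import *
from cell import *
go((404,301,66,np.pi/2),step=25)
p=get_image("side");cv2.imwrite("pics/s2.png",cv2.resize(p["image"][110:270,190:400],None,fx=3.5,fy=3.5,interpolation=2))
E
```

```text
now [405.5 301.8 146.1] [ 3.125e+00 -2.000e-03  1.569e+00] w 85.5 t 4.43
[-0.0002, -0.0004, 0.02, -0.0]
[-0.0002, -0.0004, 0.02, -0.0]
[-0.0002, -0.0004, 0.02, -0.0]
[-0.0002, -0.0004, 0.02, -0.0]
```

View pics/s2.png

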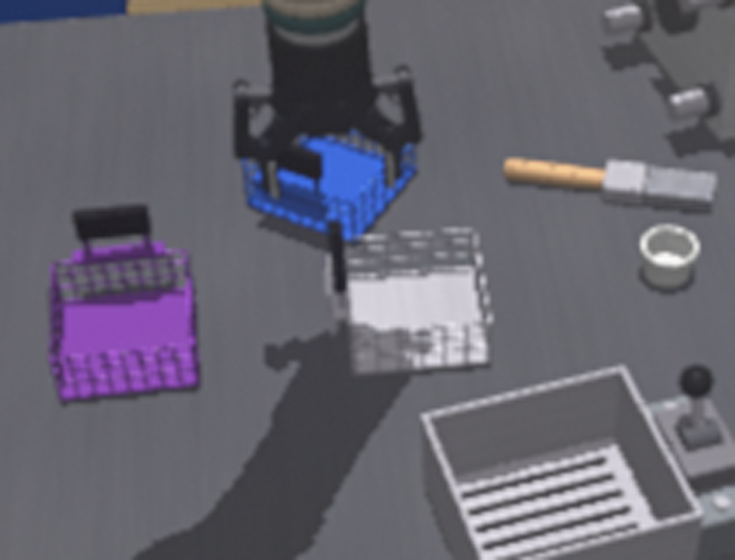

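Request:
{"fn": "send_rows", "kwargs": {
  "rows": [
    [1, 0, -0.001, 0.02, 0],
    [1, 0, 0, 0.02, 0],
    [1, 0, 0, 0.02, 0],
    [1, 0, 0, 0.019, 0],
    [1, 0, 0, 0, 0],
    [-1, 0, 0, 0, 0],
    [-1, 0, 0, 0, 0],
    [-1, 0, 0, 0, 0],
    [-1, 0, 0, 0, 0],
    [-1, 0, 0, 0, 0],
    [-1, 0, 0, 0, 0],
    [-1, 0, 0, 0, 0]
  ]
}}

```text
clock: 5.48
eef_pos: [408.9, 307.3, 71.2]
tool_rot: [3.116, -0.012, 1.571]
force: [-0.2, -0.3, -2.4]
width: 10.9
```

Request:
{"fn": "send_rows", "kwargs": {
  "rows": [
    [-1, 0, 0, -0.008, 0],
    [-1, 0, 0, -0.015, 0],
    [-1, 0, 0, -0.025, 0],
    [-1, 0, 0, -0.03, 0],
    [-1, 0, 0, -0.03, 0],
    [-1, 0, 0, -0.02, 0],
    [-1, 0, 0, 0, 0],
    [-1, 0, 0, 0, 0]
  ]
}}

```text
clock: 6.15
eef_pos: [403.3, 303.7, 206.7]
tool_rot: [3.12, -0.008, 1.571]
force: [0.8, -0.9, -1.6]
width: 11.1
```

```bash
python3 - <<'E'
from h import *
from cell import *
s=read_state();print(s["eef_pos"],s["tool_rot"],s["width"],s["force"])
for n,(l,t,r,b) in [("side",(230,90,400,220)),("top",(190,200,290,300))]:
    p=get_image(n);pickle.dump(p,open(n+"b.pkl","wb"));cv2.imwrite(f"pics/{n}3.png",cv2.resize(p["image"][t:b,l:r],None,fx=4.5,fy=4.5,interpolation=2))
E
```

```text
[403.31871923 303.68004808 206.70356673] [ 3.11981411 -0.00829656  1.57111575] 11.101316656581847 [ 0.83368403 -0.88733652 -1.61595785]
```

View pics/side3.png

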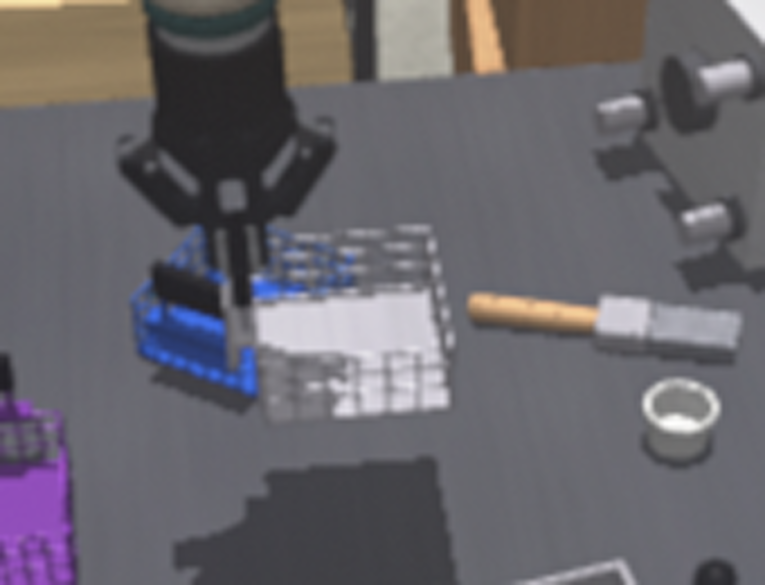

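View pics/top3.png

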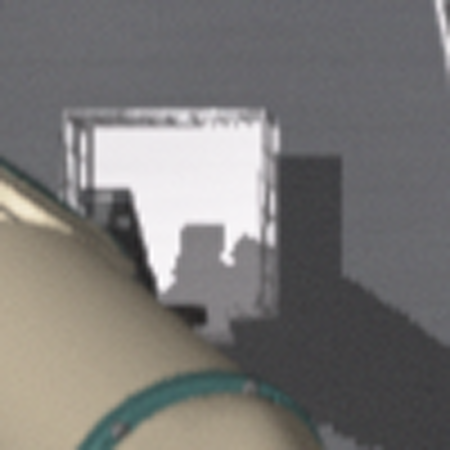

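```bash
cat > tray.py <<'E'
from h import *
def tray(n,p,zl,zh,box,white=True):
    w=pts(p);im=p["image"].astype(int)
    l,t,r,b=box;m=np.zeros(w.shape[:2],bool);m[t:b,l:r]=1
    m&=(w[...,2]>zl)&(w[...,2]<zh)
    if white: m&=(im.max(-1)-im.min(-1)<25)&(im.min(-1)>70)
    P=w[m]; q=cv2.minAreaRect(P[:,:2].astype(np.float32))
    A=np.c_[P[:,:2]-P[:,:2].mean(0),np.ones(len(P))];c=np.linalg.lstsq(A,P[:,2],rcond=None)[0]
    print(n,len(P),"z",P[:,2].mean().round(1),"slope",c[:2].round(3),"rect",np.round(q[0],1),np.round(q[1],1),round(q[2],1))
    return P
E
python3 - <<'E'
from tray import *
for n,box in [("side",(270,140,335,190)),("top",(190,215,256,280))]:
    p=pickle.load(open(n+"b.pkl","rb"));w=pts(p)
    zz=w[box[1]:box[3],box[0]:box[2],2];print(np.histogram(zz[np.isfinite(zz)],bins=np.arange(-10,260,10)))
    for zl,zh in [(125,148),(170,195)]:
        P=tray(n,p,zl,zh,box)
        print(np.percentile(P,[1,99],axis=0).round(1).tolist())
E
```

```text
(array([606, 721,  22,  19,  63,  53,  32,   3,  18,  19,  36,   4,   0,
         0, 613, 424,  92,  62, 118, 141,   8,   5,  35,  43,  77,  20]), array([-10,   0,  10,  20,  30,  40,  50,  60,  70,  80,  90, 100, 110,
       120, 130, 140, 150, 160, 170, 180, 190, 200, 210, 220, 230, 240,
       250]))
side 1007 z 139.7 slope [ 0.012 -0.003] rect [467.3 297.3] [119.3 125. ] 0.2
[[412.2, 236.8, 135.5], [525.6, 357.0, 145.2]]
side 247 z 180.6 slope [-0.014 -0.009] rect [459.7 297.9] [133.3 125.3] 0.2
[[394.0, 235.8, 170.3], [526.2, 359.5, 191.0]]
(array([ 877,  340,    0,    0,    0,    0,    0,    0,    0,    0,    0,
          0,    0,    3, 1115,  225,   65,   48,   58,  122,    1,    0,
          6,   10,   18,    0]), array([-10,   0,  10,  20,  30,  40,  50,  60,  70,  80,  90, 100, 110,
       120, 130, 140, 150, 160, 170, 180, 190, 200, 210, 220, 230, 240,
       250]))
top 1337 z 137.6 slope [ 0.016 -0.009] rect [468.2 298.7] [122.8 117.3] 88.9
[[415.1, 238.7, 131.7], [526.3, 355.8, 143.8]]
top 181 z 180.8 slope [-0.014 -0.019] rect [460.4 298.2] [118.8 133.4] 89.6
[[394.8, 238.7, 170.2], [526.9, 357.1, 188.8]]
```

```bash
python3 - <<'E'
from h import *
go((430,200,205,1.65),(471,42,190,1.766),step=25)
E
```

```text
now [403.1 303.5 205.6] [ 3.121 -0.007  1.571] w 10.7 t 6.25
[-0.0207, 0.0054, 0.0001, -0.016]
[-0.0208, 0.0051, 0.0001, -0.016]
[-0.0209, 0.0047, 0.0001, -0.016]
[-0.0209, 0.0044, 0.0001, -0.016]
[-0.021, 0.0041, 0.0001, -0.016]
[-0.023, 0.0041, 0.0021, -0.017]
[-0.023, 0.0037, 0.0021, -0.017]
[-0.0231, 0.0033, 0.0021, -0.017]
[-0.0231, 0.0029, 0.0021, -0.017]
[-0.0232, 0.0025, 0.0021, -0.017]
[-0.0232, 0.0021, 0.0021, -0.017]
[-0.0233, 0.0018, 0.0021, -0.017]
```

Request:
{"fn": "send_rows", "kwargs": {
  "rows": [
    [-1, -0.015, 0.005, 0, -0.016],
    [-1, -0.021, 0.005, 0, -0.016],
    [-1, -0.021, 0.005, 0, -0.016],
    [-1, -0.021, 0.004, 0, -0.016],
    [-1, -0.021, 0.004, 0, -0.016],
    [-1, -0.023, 0.004, 0, -0.017],
    [-1, -0.023, 0.004, 0, -0.017],
    [-1, -0.023, 0.003, 0, -0.017],
    [-1, -0.023, 0.003, 0, -0.017],
    [-1, -0.023, 0.002, 0, -0.017],
    [-1, -0.016, 0.002, 0, -0.01],
    [-1, 0, 0, 0, 0]
  ]
}}

```text
clock: 7.25
eef_pos: [455.0, 65.1, 187.7]
tool_rot: [-3.126, -0.0, 1.764]
force: [0.1, 0.4, -2.4]
width: 10.7
```

```bash
python3 - <<'E'
from h import *
go((471,42,155,1.766),step=15)
E
```

```text
now [455.   65.1 187.7] [-3.126 -0.     1.764] w 10.7 t 7.25
[-0.0086, 0.0038, 0.0109, -0.001]
[-0.0086, 0.0038, 0.0109, -0.001]
[-0.0086, 0.0037, 0.0109, -0.001]
```

Request:
{"fn": "send_rows", "kwargs": {
  "rows": [
    [-1, -0.008, 0.003, 0, 0],
    [-1, -0.008, 0.003, 0, 0],
    [-1, -0.006, 0.003, 0, 0],
    [-1, 0, 0, 0, 0],
    [-1, 0, 0, 0, 0]
  ]
}}

```text
clock: 7.67
eef_pos: [466.9, 44.7, 184.1]
tool_rot: [-3.119, -0.003, 1.765]
force: [-0.6, 0.2, -1.6]
width: 10.7
```

```bash
python3 - <<'E'
from tray import *
from cell import *
s=read_state();print(s["eef_pos"],s["tool_rot"],s["width"],s["force"])
for n,(l,t,r,b) in [("side",(290,150,430,300)),("top",(260,150,380,300))]:
    p=get_image(n);pickle.dump(p,open(n+"c.pkl","wb"));cv2.imwrite(f"pics/{n}4.png",cv2.resize(p["image"][t:b,l:r],None,fx=4,fy=4,interpolation=2))
    w=pts(p);zz=w[t:b,l:r,2];print(np.histogram(zz[np.isfinite(zz)],bins=np.arange(90,260,10)))
    tray(n,p,108,130,(l,t,r,b));tray(n,p,150,176,(l,t,r,b))
E
```

```text
[466.88658054  44.65757661 184.10273756] [-3.11930526e+00 -2.53076734e-03  1.76450946e+00] 10.73158509345493 [-0.56894086  0.20540078 -1.63094642]
(array([  15,   44, 1278,  138,  117,  175,  147,  125,    4,   14,   45,
         79,   86,   41,  119,   94]), array([ 90, 100, 110, 120, 130, 140, 150, 160, 170, 180, 190, 200, 210,
       220, 230, 240, 250]))
side 1398 z 114.9 slope [-0.007 -0.012] rect [570.6  59.6] [207.8 124.5] 11.1
side 274 z 159.1 slope [-0.021 -0.017] rect [522.   49.7] [135.6 123.4] 11.2
(array([ 2, 13, 75, 54, 17, 18, 29, 12,  0,  0,  0,  0,  0,  0,  0,  0]), array([ 90, 100, 110, 120, 130, 140, 150, 160, 170, 180, 190, 200, 210,
       220, 230, 240, 250]))
top 91 z 114.4 slope [ 0.038 -0.131] rect [562.9 100.8] [209.3  25. ] 4.5
top 41 z 158.6 slope [ 0.046 -0.13 ] rect [485.2  99.7] [86.4 22.8] 29.6
```

View pics/side4.png

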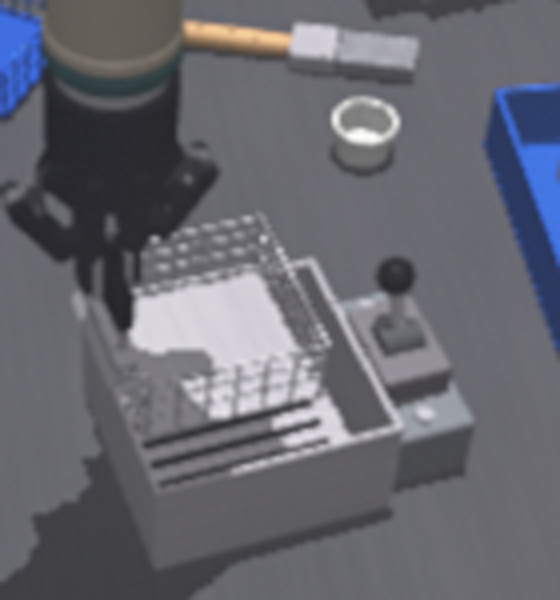

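View pics/top4.png

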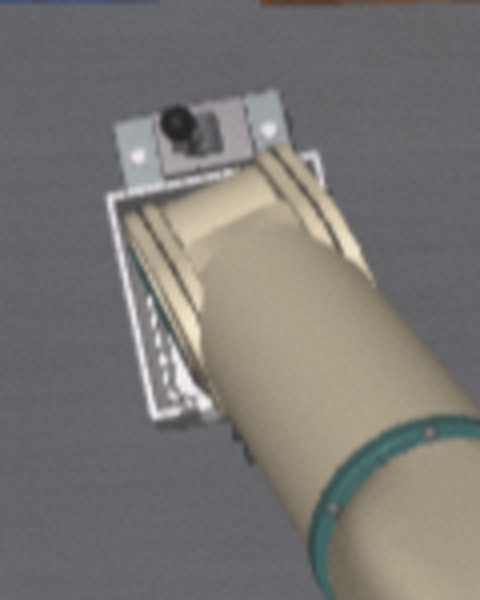

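```bash
python3 - <<'E'
from h import *
go((472,42,150,1.766),step=12)
E
```

```text
now [466.8  44.9 184.3] [-3.120e+00 -2.000e-03  1.765e+00] w 11.2 t 7.77
[-0.0013, 0.0015, 0.0114, -0.0]
[-0.0013, 0.0015, 0.0114, -0.0]
[-0.0013, 0.0015, 0.0114, -0.0]
```

Request:
{"fn": "send_rows", "kwargs": {
  "rows": [
    [-1, -0.002, 0.002, 0.01, 0],
    [-1, -0.001, 0.002, 0.01, 0],
    [-1, -0.001, 0.001, 0.01, 0],
    [-1, 0, 0, 0, 0],
    [-1, 0, 0, 0, 0]
  ]
}}

```text
clock: 8.18
eef_pos: [472.0, 43.9, 151.2]
tool_rot: [-3.12, -0.003, 1.769]
force: [-0.7, -0.1, -2.2]
width: 11.0
```

```bash
python3 - <<'E'
from h import *
go((472,42,135,1.766),step=12)
E
```

```text
now [472.   43.9 151.2] [-3.120e+00 -3.000e-03  1.769e+00] w 11.0 t 8.18
[-0.0009, -0.0002, 0.0081, 0.002]
[-0.0009, -0.0002, 0.0081, 0.002]
```

Request:
{"fn": "send_rows", "kwargs": {
  "rows": [
    [-1, -0.001, 0, 0.008, 0],
    [-1, 0, 0, 0.005, 0],
    [-1, 0, 0, 0, 0]
  ]
}}

```text
clock: 8.43
eef_pos: [472.0, 43.3, 136.9]
tool_rot: [-3.12, -0.003, 1.77]
force: [-0.4, 0.1, -2.0]
width: 11.1
```

```bash
python3 - <<'E'
from tray import *
from cell import *
s=read_state();print(s["eef_pos"],s["tool_rot"],s["width"],s["force"])
p=get_image("side");pickle.dump(p,open("sided.pkl","wb"))
l,t,r,b=295,190,395,270
cv2.imwrite("pics/side5.png",cv2.resize(p["image"][t:b,l:r],None,fx=7,fy=7,interpolation=2))
E
```

```text
[471.95274476  43.31488637 136.87273895] [-3.12048916 -0.00349729  1.76984632] 11.130475250679059 [-0.38948678  0.10716375 -2.03810997]
```

View pics/side5.png

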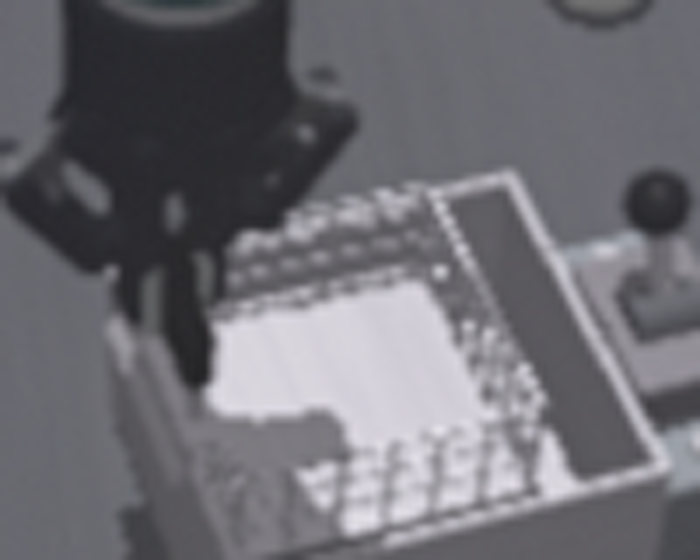

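Request:
{"fn": "send_rows", "kwargs": {
  "rows": [
    [-1, 0, 0, 0.006, 0],
    [-1, 0, 0, 0.006, 0],
    [-1, 0, 0, 0.005, 0],
    [-1, 0, 0, 0, 0]
  ]
}}

```text
clock: 8.82
eef_pos: [472.3, 43.4, 119.1]
tool_rot: [-3.122, -0.003, 1.77]
force: [0.9, -0.2, -0.9]
width: 10.7
```

Request:
{"fn": "send_rows", "kwargs": {
  "rows": [
    [-1, 0, 0, 0.005, 0],
    [-1, 0, 0, 0.004, 0],
    [-1, 0, 0, 0, 0]
  ]
}}

```text
clock: 9.07
eef_pos: [472.4, 43.4, 109.2]
tool_rot: [-3.123, -0.003, 1.77]
force: [0.3, -0.5, -1.0]
width: 11.2
```

```bash
python3 - <<'E'
from tray import *
from cell import *
s=read_state();print(s["eef_pos"],s["tool_rot"],s["width"],s["force"])
p=get_image("side");pickle.dump(p,open("sidee.pkl","wb"))
l,t,r,b=295,190,395,270
cv2.imwrite("pics/side6.png",cv2.resize(p["image"][t:b,l:r],None,fx=7,fy=7,interpolation=2))
E
```

```text
[472.36823025  43.44947629 109.15512615] [-3.12292834 -0.00327928  1.76973702] 11.169517352629835 [ 0.26878088 -0.49549835 -1.01809428]
```

View pics/side6.png

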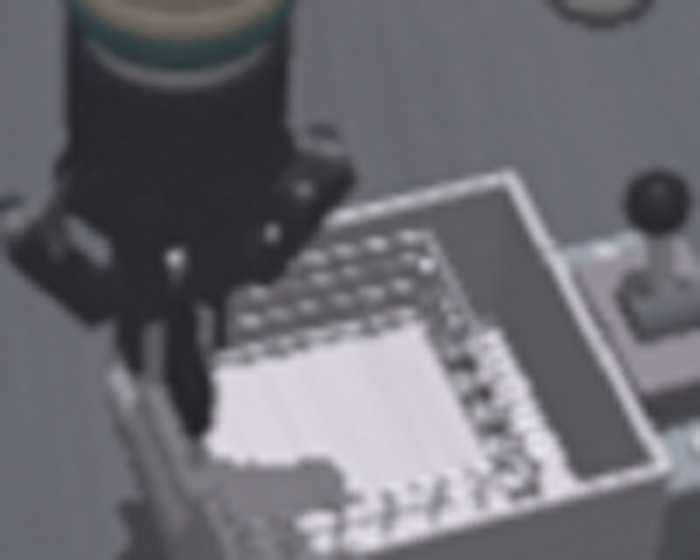

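Request:
{"fn": "send_rows", "kwargs": {
  "rows": [
    [-1, 0, 0, 0.002, 0],
    [-1, 0, 0, 0.001, 0],
    [-1, 0, 0, 0, 0]
  ]
}}

```text
clock: 9.37
eef_pos: [472.6, 43.5, 109.6]
tool_rot: [-3.124, -0.001, 1.77]
force: [0.2, 0.8, -3.1]
width: 10.9
```

Request:
{"fn": "send_rows", "kwargs": {
  "rows": [
    [-1, 0, 0, 0.003, 0],
    [-1, 0, 0, 0.003, 0],
    [-1, 0, 0, 0, 0]
  ]
}}

```text
clock: 9.62
eef_pos: [473.4, 43.5, 110.0]
tool_rot: [-3.128, 0.003, 1.769]
force: [-0.1, -0.4, -2.3]
width: 11.1
```

Request:
{"fn": "send_rows", "kwargs": {
  "rows": [
    [0, 0, 0, 0, 0],
    [1, 0, 0, 0, 0],
    [1, 0, 0, 0, 0],
    [1, 0, 0, 0, 0],
    [1, 0, 0, 0, 0],
    [1, 0, 0, -0.01, 0],
    [1, 0, 0, -0.03, 0],
    [1, 0, 0, -0.038, 0],
    [1, 0, 0, -0.038, 0],
    [1, 0, 0, 0, 0]
  ]
}}

```text
clock: 10.45
eef_pos: [474.3, 44.8, 230.3]
tool_rot: [-3.124, 0.0, 1.771]
force: [0.7, 0.2, -0.7]
width: 85.5
```

```bash
python3 - <<'E'
from tray import *
from cell import *
s=read_state();print(s["eef_pos"],s["tool_rot"],s["width"],s["force"])
p=get_image("side");pickle.dump(p,open("sidef.pkl","wb"))
l,t,r,b=295,190,405,300
cv2.imwrite("pics/side7.png",cv2.resize(p["image"][t:b,l:r],None,fx=5.4,fy=5.4,interpolation=2))
E
```

```text
[474.27929213  44.83543306 230.25040024] [-3.12356586e+00  4.10207757e-04  1.77057306e+00] 85.52129707593481 [ 0.66825887  0.20822975 -0.68344255]
```

View pics/side7.png

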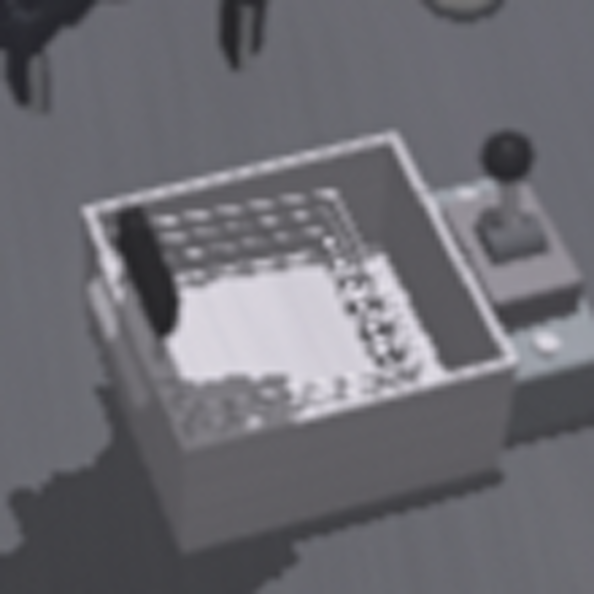

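```bash
python3 - <<'E'
from tray import *
p=pickle.load(open("sidef.pkl","rb"))
P=tray("floor",p,30,58,(325,232,368,258))
w=pts(p)
for (u,v) in [(330,250),(345,245),(355,250),(340,258),(350,238)]: print(u,v,w[v,u].round(1))
m=np.zeros(w.shape[:2],bool);m[225:255,313:332]=1;m&=(w[...,2]>110)&(w[...,2]<145)
q=w[m];print("handle",len(q),q.mean(0).round(1),np.percentile(q,[2,98],axis=0).round(1))
go((560,-60,225,1.5),(560,-200,225,1.3),(495.5,-254.5,160,1.2))
E
```

```text
floor 610 z 36.4 slope [-0.006  0.044] rect [550.1  85.6] [ 97.5 110.2] 82.9
330 250 [506.4  69.2  36.6]
345 245 [550.4  85.2  32.4]
355 250 [575.6  67.1  28.8]
340 258 [529.5  38.5  36.6]
350 238 [569.  112.3  28. ]
handle 169 [478.6  33.  128.8] [[468.1   5.8 111.6]
 [489.5  67.5 137.9]]
now [472.9  44.2 227.9] [-3.12  0.    1.77] w 85.4 t 10.5
[-0.0298, 0.0162, 0.0007, 0.068]
[-0.0287, 0.0182, 0.0007, 0.068]
[-0.0274, 0.0201, 0.0007, 0.068]
[-0.026, 0.0219, 0.0007, 0.068]
[-0.0349, 0.0025, -0.0, 0.05]
[-0.0347, 0.0042, -0.0, 0.05]
[-0.0345, 0.0059, -0.0, 0.05]
[-0.0342, 0.0077, -0.0, 0.05]
[-0.0233, -0.0159, 0.0217, 0.033]
[-0.0238, -0.0151, 0.0217, 0.033]
[-0.0243, -0.0143, 0.0217, 0.033]
```

Request:
{"fn": "send_rows", "kwargs": {
  "rows": [
    [1, -0.03, 0.016, 0, 0.068],
    [1, -0.029, 0.018, 0, 0.068],
    [1, -0.027, 0.02, 0, 0.068],
    [1, -0.026, 0.022, 0, 0.068],
    [1, -0.035, 0.003, 0, 0.05],
    [1, -0.035, 0.004, 0, 0.05],
    [1, -0.034, 0.006, 0, 0.05],
    [1, -0.034, 0.008, 0, 0.05],
    [1, -0.023, -0.016, 0.01, 0.033],
    [1, -0.024, -0.015, 0.01, 0.033],
    [1, 0, 0, 0, 0],
    [1, 0, 0, 0, 0]
  ]
}}

```text
clock: 11.5
eef_pos: [511.3, -247.3, 201.3]
tool_rot: [-3.112, 0.012, 1.212]
force: [1.3, 0.6, -0.3]
width: 85.3
```

```bash
python3 - <<'E'
from h import *
go((495.7,-254.2,120,1.15),(495.7,-254.2,36,1.15),step=30)
E
```

```text
now [ 511.3 -247.3  201.3] [-3.112  0.012  1.212] w 85.3 t 11.5
[-0.004, -0.0041, 0.0271, 0.021]
[-0.0041, -0.004, 0.0271, 0.021]
[-0.0041, -0.0039, 0.0271, 0.021]
[0.0, 0.0, 0.028, -0.0]
[0.0, 0.0, 0.028, -0.0]
[0.0, 0.0, 0.028, -0.0]
```

Request:
{"fn": "send_rows", "kwargs": {
  "rows": [
    [1, -0.004, -0.004, 0.027, 0.02],
    [1, -0.004, -0.004, 0.027, 0.02],
    [1, -0.004, -0.004, 0.027, 0.02],
    [1, 0, 0, 0.01, 0],
    [1, 0, 0, 0, 0]
  ]
}}

```text
clock: 11.92
eef_pos: [494.3, -252.5, 108.2]
tool_rot: [-3.114, 0.012, 1.153]
force: [0.7, 0.0, -0.1]
width: 85.3
```

```bash
python3 - <<'E'
from h import *
from cell import *
go((495.7,-254.2,36,1.15),step=20)
s=read_state();y,r_=s["tool_rot"][2],s["tool_rot"]
from scipy.spatial.transform import Rotation as R
print(R.from_euler("xyz",r_).as_matrix()[:,2])
E
```

```text
now [ 494.3 -252.5  108.2] [-3.114  0.012  1.153] w 85.3 t 11.92
[-0.0003, 0.0005, 0.0181, 0.001]
[-0.0003, 0.0005, 0.0181, 0.001]
[-0.0003, 0.0005, 0.0181, 0.001]
[-0.0003, 0.0005, 0.0181, 0.001]
[-2.97887550e-02  3.99661839e-04 -9.99556137e-01]
```

Request:
{"fn": "send_rows", "kwargs": {
  "rows": [
    [1, 0, 0.001, 0.018, 0],
    [1, 0, 0.001, 0.018, 0],
    [1, 0, 0.001, 0.018, 0],
    [1, 0, 0.001, 0.016, 0],
    [1, 0, 0, 0, 0],
    [-1, 0, 0, 0, 0],
    [-1, 0, 0, 0, 0],
    [-1, 0, 0, 0, 0],
    [-1, 0, 0, 0, 0],
    [-1, 0, 0, 0, 0],
    [-1, 0, 0, 0, 0]
  ]
}}

```text
clock: 12.83
eef_pos: [508.5, -250.3, 46.3]
tool_rot: [-3.129, 0.007, 1.166]
force: [0.7, 0.7, -2.4]
width: 28.7
```

```bash
python3 - <<'E'
from tray import *
from cell import *
s=read_state();print(s["eef_pos"],s["tool_rot"],s["width"],s["force"])
p=get_image("side")
l,t,r,b=270,270,400,400
cv2.imwrite("pics/side8.png",cv2.resize(p["image"][t:b,l:r],None,fx=4.5,fy=4.5,interpolation=2))
E
```

```text
[ 508.46739756 -250.29125199   46.30911596] [-3.12926887  0.00734276  1.16609799] 28.712053554424884 [ 0.66007888  0.66666078 -2.36720731]
```

View pics/side8.png

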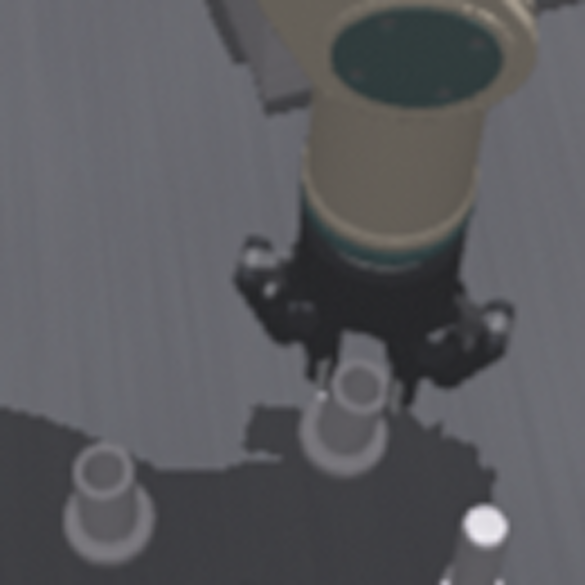

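Request:
{"fn": "send_rows", "kwargs": {
  "rows": [
    [0, 0, 0, 0, 0],
    [1, 0, 0, 0, 0],
    [1, 0, 0, 0, 0],
    [1, 0, 0, 0, 0]
  ]
}}

```text
clock: 13.22
eef_pos: [509.0, -250.9, 47.0]
tool_rot: [-3.131, 0.008, 1.166]
force: [0.6, 0.7, 0.3]
width: 75.4
```

```bash
python3 - <<'E'
from tray import *
from cell import *
s=read_state();print(s["eef_pos"],s["tool_rot"],s["width"],s["force"])
p=get_image("side");w=pts(p)
m=np.zeros(w.shape[:2],bool);m[340:385,325:362]=1
for zl,zh in((58,72),(5,14)):
    q=w[m&(w[...,2]>zl)&(w[...,2]<zh)];print(len(q),np.percentile(q,[2,98],axis=0).round(1),cv2.minAreaRect(q[:,:2].astype(np.float32)))
l,t,r,b=270,270,400,400
cv2.imwrite("pics/side9.png",cv2.resize(p["image"][t:b,l:r],None,fx=4.5,fy=4.5,interpolation=2))
E
```

```text
[ 508.98852953 -250.93769302   46.95501642] [-3.13102079  0.00754582  1.16565949] 75.39239835659114 [0.64226715 0.71874676 0.28632645]
113 [[ 461.3 -269.7   58.3]
 [ 511.8 -234.4   70.4]] ((488.3304748535156, -246.899169921875), (28.634075164794922, 54.70238494873047), 45.29906463623047)
136 [[ 476.8 -278.4    5.4]
 [ 519.3 -239.2   13.1]] ((497.95068359375, -250.31381225585938), (79.74911499023438, 48.524330139160156), 71.91008758544922)
```

View pics/side9.png

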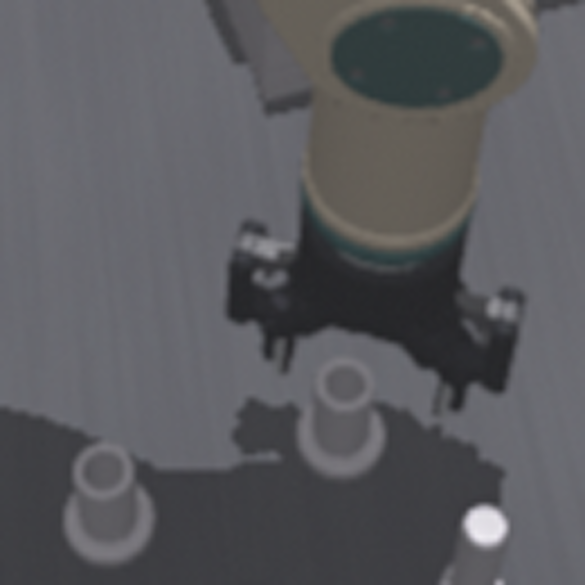

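```bash
python3 - <<'E'
from h import *
go((496,-254.3,36,1.15),step=8)
E
```

```text
now [ 509.  -250.9   47. ] [-3.131  0.008  1.166] w 82.1 t 13.27
[-0.0027, -0.0036, 0.0037, 0.005]
[-0.0028, -0.0035, 0.0037, 0.005]
[-0.0028, -0.0035, 0.0037, 0.005]
```

Request:
{"fn": "send_rows", "kwargs": {
  "rows": [
    [1, -0.003, -0.004, 0.004, 0],
    [1, -0.003, -0.004, 0.004, 0],
    [1, -0.002, -0.003, 0.003, 0],
    [1, 0, 0, 0, 0]
  ]
}}

```text
clock: 13.6
eef_pos: [494.3, -254.4, 35.1]
tool_rot: [-3.131, 0.008, 1.166]
force: [-0.1, 0.2, 0.0]
width: 85.6
```

Request:
{"fn": "send_rows", "kwargs": {
  "rows": [
    [1, 0, 0, 0, 0],
    [1, 0, 0, 0, 0]
  ]
}}

```text
clock: 13.77
eef_pos: [493.3, -254.6, 34.5]
tool_rot: [-3.13, 0.008, 1.165]
force: [-0.3, 0.2, 0.4]
width: 85.1
```

Request:
{"fn": "send_rows", "kwargs": {
  "rows": [
    [0, 0.001, 0.002, 0, 0],
    [0, 0, 0, 0, 0],
    [0, 0, 0, 0, 0]
  ]
}}

```text
clock: 14.02
eef_pos: [496.2, -254.4, 34.6]
tool_rot: [-3.131, 0.008, 1.165]
force: [-0.4, -0.9, 0.1]
width: 51.5
```

Request:
{"fn": "send_rows", "kwargs": {
  "rows": [
    [-0.3, 0, 0, 0, 0],
    [-0.3, 0, 0, 0, 0]
  ]
}}

```text
clock: 14.18
eef_pos: [497.4, -254.5, 35.0]
tool_rot: [-3.132, 0.007, 1.166]
force: [-0.3, 0.0, 1.4]
width: 30.4
```

Request:
{"fn": "send_rows", "kwargs": {
  "rows": [
    [-1, 0, 0, 0, 0],
    [-1, 0, 0, 0, 0]
  ]
}}

```text
clock: 14.35
eef_pos: [497.4, -254.5, 35.2]
tool_rot: [-3.133, 0.008, 1.166]
force: [0.9, 1.2, -1.4]
width: 28.8
```

Request:
{"fn": "send_rows", "kwargs": {
  "rows": [
    [-1, 0, 0, -0.008, 0],
    [-1, 0, 0, -0.02, 0],
    [-1, 0, 0, -0.03, 0],
    [-1, 0, 0, -0.03, 0],
    [-1, 0, 0, -0.03, 0],
    [-1, 0, 0, -0.03, 0],
    [-1, 0, 0, -0.01, 0],
    [-1, 0, 0, 0, 0]
  ]
}}

```text
clock: 15.02
eef_pos: [495.4, -251.7, 199.3]
tool_rot: [-3.121, 0.007, 1.167]
force: [0.6, -0.8, -2.0]
width: 28.8
```

```bash
python3 - <<'E'
from h import *
go((560,-130,215,1.45),(550,22,205,1.766),step=30)
E
```

```text
now [ 495.4 -251.7  199.3] [-3.121  0.007  1.167] w 28.8 t 15.02
[0.0275, 0.0023, -0.0031, -0.057]
[0.0273, 0.0039, -0.0031, -0.057]
[0.027, 0.0054, -0.0031, -0.057]
[0.0267, 0.0069, -0.0031, -0.057]
[0.0262, 0.0084, -0.0031, -0.057]
[0.0249, -0.0047, 0.0017, -0.053]
[0.0252, -0.0034, 0.0017, -0.053]
[0.0253, -0.0021, 0.0017, -0.053]
[0.0254, -0.0007, 0.0017, -0.053]
[0.0254, 0.0006, 0.0017, -0.053]
[0.0253, 0.0019, 0.0017, -0.053]
```

Request:
{"fn": "send_rows", "kwargs": {
  "rows": [
    [-1, 0.02, 0.002, -0.004, -0.057],
    [-1, 0.027, 0.004, -0.004, -0.057],
    [-1, 0.027, 0.005, -0.003, -0.057],
    [-1, 0.027, 0.007, -0.003, -0.057],
    [-1, 0.026, 0.008, -0.003, -0.057],
    [-1, 0.025, -0.005, 0, -0.053],
    [-1, 0.025, -0.003, 0, -0.053],
    [-1, 0.025, -0.002, 0, -0.053],
    [-1, 0.025, -0.001, 0, -0.053],
    [-1, 0.022, 0.001, 0, -0.053],
    [-1, 0.012, 0.002, 0, -0.04],
    [-1, 0, 0, 0, 0]
  ]
}}

```text
clock: 16.02
eef_pos: [538.7, 12.9, 204.7]
tool_rot: [-3.1, -0.014, 1.795]
force: [0.1, 0.5, -2.3]
width: 28.9
```

```bash
python3 - <<'E'
from h import *
go((550,22,150,1.766),step=20)
E
```

```text
now [538.7  12.9 204.7] [-3.1   -0.014  1.795] w 28.9 t 16.02
[0.0021, 0.0044, 0.0182, 0.01]
[0.0022, 0.0043, 0.0182, 0.01]
[0.0022, 0.0043, 0.0182, 0.01]
```

Request:
{"fn": "send_rows", "kwargs": {
  "rows": [
    [-1, 0.002, 0.004, 0.01, 0.01],
    [-1, 0.002, 0.004, 0.015, 0.01],
    [-1, 0.002, 0.004, 0.015, 0.01],
    [-1, 0, 0, 0, 0],
    [-1, 0, 0, 0, 0]
  ]
}}

```text
clock: 16.43
eef_pos: [547.8, 15.6, 158.8]
tool_rot: [-3.096, -0.008, 1.753]
force: [-0.1, -0.2, -1.4]
width: 29.0
```

```bash
python3 - <<'E'
from h import *
from cell import *
go((550,22,75,1.766),step=20)
p=get_image("side")
l,t,r,b=295,170,405,280
cv2.imwrite("pics/side10.png",cv2.resize(p["image"][t:b,l:r],None,fx=5.4,fy=5.4,interpolation=2))
E
```

```text
now [547.8  15.6 158.8] [-3.096 -0.008  1.753] w 29.0 t 16.43
[0.0012, 0.0007, 0.0168, -0.003]
[0.0012, 0.0007, 0.0168, -0.003]
[0.0012, 0.0007, 0.0168, -0.003]
[0.0012, 0.0007, 0.0168, -0.003]
[0.0012, 0.0007, 0.0168, -0.003]
```

View pics/side10.png

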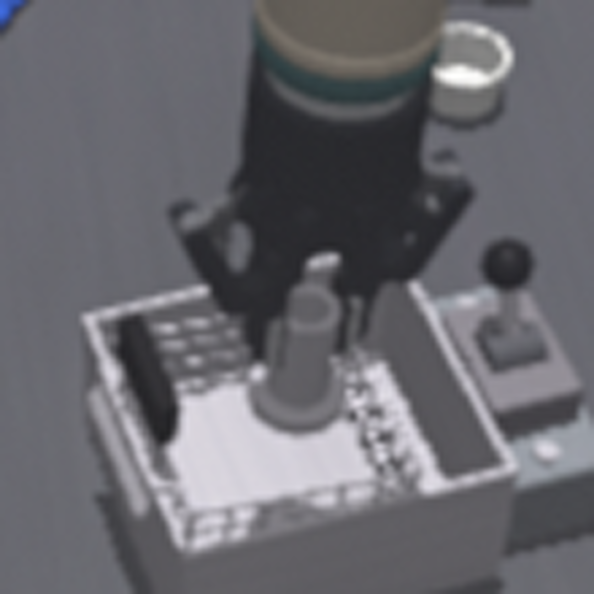

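Request:
{"fn": "send_rows", "kwargs": {
  "rows": [
    [-1, 0.002, 0.002, 0.015, 0],
    [-1, 0.002, 0.002, 0.015, 0],
    [-1, 0.002, 0.002, 0.015, 0],
    [-1, 0, 0.001, 0.013, 0],
    [-1, 0, 0, 0, 0],
    [-1, 0, 0, 0, 0]
  ]
}}

```text
clock: 16.98
eef_pos: [554.4, 18.2, 102.2]
tool_rot: [-3.103, -0.006, 1.744]
force: [0.1, 1.7, -1.6]
width: 29.1
```

Request:
{"fn": "send_rows", "kwargs": {
  "rows": [
    [-1, 0.004, -0.002, 0.004, -0.01],
    [-1, 0.003, 0, 0.008, -0.01],
    [-1, 0, 0, 0.008, 0],
    [-1, 0, 0, 0, 0]
  ]
}}

```text
clock: 17.32
eef_pos: [552.0, 23.0, 83.9]
tool_rot: [-3.107, -0.004, 1.763]
force: [-0.9, -0.3, -1.8]
width: 29.0
```

Request:
{"fn": "send_rows", "kwargs": {
  "rows": [
    [-1, 0, 0, 0.005, 0],
    [-1, 0, 0, 0.005, 0],
    [-1, 0, 0, 0, 0]
  ]
}}

```text
clock: 17.57
eef_pos: [551.8, 22.3, 73.0]
tool_rot: [-3.108, -0.003, 1.763]
force: [-0.4, 0.6, -1.9]
width: 28.5
```

Request:
{"fn": "send_rows", "kwargs": {
  "rows": [
    [-1, 0, 0, 0.004, 0],
    [-1, 0, 0, 0.003, 0],
    [-1, 0, 0, 0, 0]
  ]
}}

```text
clock: 17.82
eef_pos: [552.6, 22.5, 69.6]
tool_rot: [-3.109, -0.001, 1.763]
force: [-1.3, -0.5, -1.5]
width: 28.9
```

Request:
{"fn": "send_rows", "kwargs": {
  "rows": [
    [-1, 0, 0, 0.003, 0],
    [-1, 0, 0, 0.002, 0],
    [-1, 0, 0, 0, 0]
  ]
}}

```text
clock: 18.07
eef_pos: [553.1, 22.6, 69.8]
tool_rot: [-3.111, 0.001, 1.762]
force: [0.4, 0.4, -3.4]
width: 28.8
```

```bash
python3 - <<'E'
from h import *
from cell import *
p=get_image("side")
l,t,r,b=295,170,405,280
cv2.imwrite("pics/side11.png",cv2.resize(p["image"][t:b,l:r],None,fx=5.4,fy=5.4,interpolation=2))
E
```

```text
(no output)
```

View pics/side11.png

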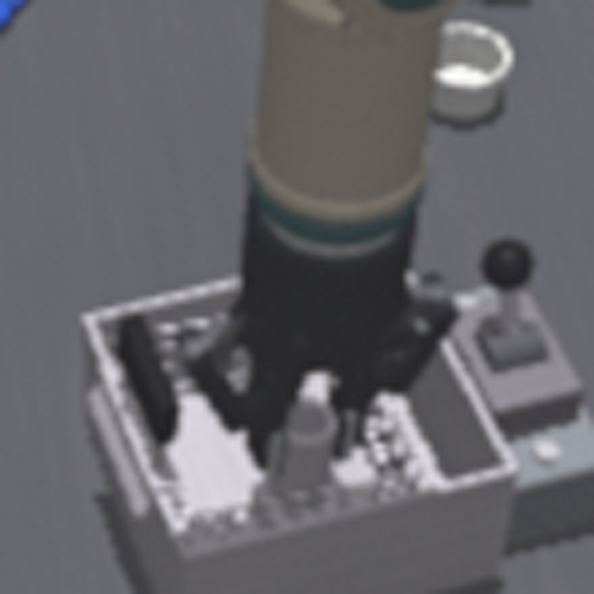

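Request:
{"fn": "send_rows", "kwargs": {
  "rows": [
    [-0.2, 0, 0, 0, 0],
    [0, 0, 0, 0, 0],
    [0, 0, 0, 0, 0],
    [0, 0, 0, -0.01, 0],
    [0, 0, 0, -0.03, 0],
    [0, 0, 0, -0.038, 0],
    [0, 0, 0, -0.038, 0],
    [1, 0, 0, -0.038, 0],
    [1, 0, 0, 0, 0]
  ]
}}

```text
clock: 18.87
eef_pos: [557.6, 24.3, 229.7]
tool_rot: [-3.108, -0.001, 1.764]
force: [1.8, 0.8, 0.9]
width: 65.5
```

```bash
python3 - <<'E'
from h import *
from cell import *
p=get_image("side")
l,t,r,b=295,190,405,300
cv2.imwrite("pics/side12.png",cv2.resize(p["image"][t:b,l:r],None,fx=5.4,fy=5.4,interpolation=2))
go((560,-100,230,1.4),(480,-250,215,1.1),(374.5,-286.5,150,0.95),step=33)
E
```

```text
now [556.   23.7 227. ] [-3.104e+00 -1.000e-03  1.763e+00] w 72.8 t 18.92
[-0.0306, -0.0049, -0.0008, 0.091]
[-0.0309, -0.0022, -0.0008, 0.091]
[-0.0309, 0.0007, -0.0008, 0.091]
[-0.0308, 0.0035, -0.0008, 0.091]
[-0.0269, -0.0089, 0.0025, 0.05]
[-0.0273, -0.0075, 0.0025, 0.05]
[-0.0277, -0.0062, 0.0025, 0.05]
[-0.0279, -0.0048, 0.0025, 0.05]
[-0.0281, -0.0034, 0.0025, 0.05]
[-0.0283, -0.002, 0.0025, 0.05]
[-0.0201, -0.0194, 0.0162, 0.037]
[-0.0208, -0.0186, 0.0162, 0.037]
[-0.0215, -0.0178, 0.0162, 0.037]
[-0.0221, -0.017, 0.0162, 0.037]
```

View pics/side12.png

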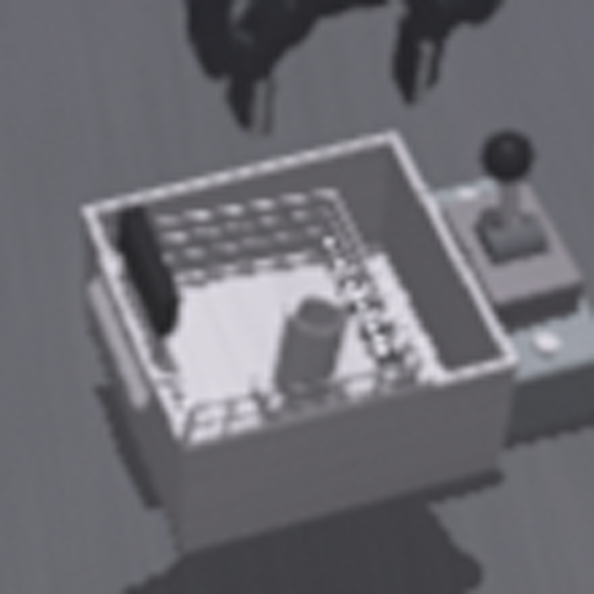

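Request:
{"fn": "send_rows", "kwargs": {
  "rows": [
    [1, -0.025, -0.005, 0, 0.091],
    [1, -0.031, -0.002, 0, 0.091],
    [1, -0.031, 0.001, 0, 0.091],
    [1, -0.031, 0.003, 0, 0.091],
    [1, -0.027, -0.009, 0, 0.05],
    [1, -0.027, -0.008, 0, 0.05],
    [1, -0.028, -0.006, 0, 0.05],
    [1, -0.028, -0.005, 0, 0.05],
    [1, -0.028, -0.003, 0, 0.05],
    [1, -0.028, -0.002, 0, 0.05],
    [1, -0.02, -0.018, 0.005, 0.037],
    [1, -0.02, -0.018, 0.005, 0.037]
  ]
}}

```text
clock: 19.92
eef_pos: [418.8, -267.5, 216.2]
tool_rot: [-3.104, 0.022, 1.001]
force: [0.1, 0.2, -0.2]
width: 85.5
```

```bash
python3 - <<'E'
from h import *
go((374.5,-286,130,0.95),step=30)
E
```

```text
now [ 418.8 -267.5  216.2] [-3.104  0.022  1.001] w 85.5 t 19.92
[-0.0099, -0.0068, 0.0216, 0.013]
[-0.01, -0.0067, 0.0216, 0.013]
[-0.01, -0.0066, 0.0216, 0.013]
[-0.0101, -0.0064, 0.0216, 0.013]
```

Request:
{"fn": "send_rows", "kwargs": {
  "rows": [
    [1, -0.008, -0.005, 0.02, 0.013],
    [1, -0.009, -0.006, 0.021, 0.013],
    [1, -0.009, -0.005, 0.021, 0.013],
    [1, -0.008, -0.004, 0.02, 0.01],
    [1, 0, 0, 0, 0],
    [1, 0, 0, 0, 0]
  ]
}}

```text
clock: 20.42
eef_pos: [366.2, -287.3, 130.3]
tool_rot: [-3.095, 0.029, 0.937]
force: [0.6, 0.1, 0.7]
width: 85.4
```

```bash
cat >> h.py <<'E'
def go2(x,y,z,yaw,n):
    "as go, straight, with true tool rotation"
    from cell import read_state
    from scipy.spatial.transform import Rotation as R
    s=read_state();M=R.from_euler("xyz",s["tool_rot"]).as_matrix()
    print("now",s["eef_pos"].round(1),s["tool_rot"].round(3),"w",round(s["width"],1),"t",round(s["clock"],2))
    d=M.T@(np.array([x,y,z])-s["eef_pos"])
    print("total",d.round(1),"per row",(d/n/1000).round(4),"roll total",round(-wrap(yaw-s["tool_rot"][2]),3))
E
python3 - <<'E'
from h import *
go2(374.5,-286,36,.95,5)
E
```

```text
now [ 366.2 -287.3  130.3] [-3.095  0.029  0.937] w 85.4 t 20.42
total [ 8.7 10.3 93.7] per row [0.0017 0.0021 0.0187] roll total -0.013
```

Request:
{"fn": "send_rows", "kwargs": {
  "rows": [
    [1, 0.003, 0.004, 0.015, 0],
    [1, 0.003, 0.003, 0.015, 0],
    [1, 0.002, 0.002, 0.015, 0],
    [1, 0, 0, 0.01, 0],
    [1, 0, 0, 0, 0]
  ]
}}

```text
clock: 20.83
eef_pos: [381.6, -285.7, 76.5]
tool_rot: [-3.102, 0.027, 0.941]
force: [0.5, -0.0, -0.1]
width: 84.9
```

```bash
python3 - <<'E'
from h import *
go2(374.5,-286,35,.95,3)
E
```

```text
now [ 381.6 -285.7   76.5] [-3.102  0.027  0.941] w 84.9 t 20.83
total [-3.3 -3.9 41.8] per row [-0.0011 -0.0013  0.0139] roll total -0.009
```

Request:
{"fn": "send_rows", "kwargs": {
  "rows": [
    [1, -0.001, -0.001, 0.014, 0],
    [1, -0.001, -0.001, 0.014, 0],
    [1, -0.001, -0.001, 0.012, 0],
    [0.3, 0, 0, 0, 0],
    [0.3, 0, 0, 0, 0]
  ]
}}

```text
clock: 21.25
eef_pos: [382.9, -286.6, 40.5]
tool_rot: [-3.112, 0.024, 0.947]
force: [0.6, 0.4, 0.8]
width: 63.7
```

```bash
python3 - <<'E'
from h import *
go2(374.5,-286,35,.95,1)
E
```

```text
now [ 382.9 -286.6   40.5] [-3.112  0.024  0.947] w 63.7 t 21.25
total [-4.3 -7.   5.8] per row [-0.0043 -0.007   0.0058] roll total -0.003
```

Request:
{"fn": "send_rows", "kwargs": {
  "rows": [
    [0.3, -0.002, -0.004, 0.003, 0],
    [0.3, -0.002, -0.003, 0.003, 0],
    [0.2, 0, 0, 0, 0]
  ]
}}

```text
clock: 21.5
eef_pos: [376.6, -286.3, 37.1]
tool_rot: [-3.117, 0.023, 0.948]
force: [-0.1, 0.0, -0.3]
width: 51.3
```

Request:
{"fn": "send_rows", "kwargs": {
  "rows": [
    [0, 0, 0, 0, 0],
    [0, 0, 0, 0, 0]
  ]
}}

```text
clock: 21.67
eef_pos: [376.7, -286.6, 38.0]
tool_rot: [-3.118, 0.024, 0.947]
force: [0.4, -0.0, 0.5]
width: 42.9
```

Request:
{"fn": "send_rows", "kwargs": {
  "rows": [
    [-0.15, -0.001, -0.002, 0.003, 0],
    [-0.3, 0, 0, 0, 0]
  ]
}}

```text
clock: 21.83
eef_pos: [374.8, -286.7, 35.5]
tool_rot: [-3.12, 0.023, 0.947]
force: [0.1, 0.8, -1.9]
width: 29.9
```

Request:
{"fn": "send_rows", "kwargs": {
  "rows": [
    [-1, 0, 0, 0, 0],
    [-1, 0, 0, 0, 0]
  ]
}}

```text
clock: 22.0
eef_pos: [374.8, -286.7, 35.6]
tool_rot: [-3.12, 0.023, 0.947]
force: [0.4, 0.5, -0.5]
width: 28.9
```

Request:
{"fn": "send_rows", "kwargs": {
  "rows": [
    [-1, 0, 0, -0.008, 0],
    [-1, 0, 0, -0.02, 0],
    [-1, 0, 0, -0.03, 0],
    [-1, 0, 0, -0.03, 0],
    [-1, 0, 0, -0.03, 0],
    [-1, 0, 0, -0.03, 0],
    [-1, 0, 0, -0.01, 0],
    [-1, 0, 0, 0, 0]
  ]
}}

```text
clock: 22.67
eef_pos: [377.6, -283.4, 200.9]
tool_rot: [-3.111, 0.024, 0.949]
force: [0.3, 0.1, -1.0]
width: 29.0
```

```bash
python3 - <<'E'
from h import *
go((530,-160,212,1.3),(539,79,205,1.766),step=30)
E
```

```text
now [ 377.6 -283.4  200.9] [-3.111  0.024  0.949] w 29.0 t 22.67
[0.027, 0.0074, -0.0016, -0.05]
[0.0266, 0.0088, -0.0016, -0.05]
[0.0261, 0.0101, -0.0016, -0.05]
[0.0256, 0.0114, -0.0016, -0.05]
[0.025, 0.0127, -0.0016, -0.05]
[0.0243, 0.0139, -0.0016, -0.05]
[0.0236, 0.0151, -0.0016, -0.05]
[0.0291, -0.0069, 0.0009, -0.058]
[0.0294, -0.0052, 0.0009, -0.058]
[0.0297, -0.0035, 0.0009, -0.058]
[0.0298, -0.0017, 0.0009, -0.058]
[0.0299, -0.0, 0.0009, -0.058]
[0.0298, 0.0017, 0.0009, -0.058]
[0.0297, 0.0035, 0.0009, -0.058]
[0.0294, 0.0052, 0.0009, -0.058]
```

Request:
{"fn": "send_rows", "kwargs": {
  "rows": [
    [-1, 0.02, 0.006, -0.003, -0.05],
    [-1, 0.026, 0.009, -0.003, -0.05],
    [-1, 0.026, 0.01, -0.003, -0.05],
    [-1, 0.026, 0.011, -0.003, -0.05],
    [-1, 0.025, 0.013, -0.003, -0.05],
    [-1, 0.024, 0.014, -0.003, -0.05],
    [-1, 0.024, 0.015, -0.003, -0.05],
    [-1, 0.029, -0.007, 0, -0.058],
    [-1, 0.029, -0.005, 0, -0.058],
    [-1, 0.03, -0.004, 0, -0.058],
    [-1, 0.03, -0.002, 0, -0.058],
    [-1, 0.03, 0, 0, -0.058]
  ]
}}

```text
clock: 23.67
eef_pos: [525.8, -12.7, 204.7]
tool_rot: [-3.083, 0.001, 1.598]
force: [0.8, -0.3, -1.6]
width: 28.9
```

```bash
python3 - <<'E'
from h import *
go((539,79,195,1.766),step=28)
E
```

```text
now [525.8 -12.7 204.7] [-3.083e+00  1.000e-03  1.598e+00] w 28.9 t 23.67
[0.0228, 0.0039, 0.0024, -0.042]
[0.0226, 0.0049, 0.0024, -0.042]
[0.0224, 0.0058, 0.0024, -0.042]
[0.0222, 0.0068, 0.0024, -0.042]
```

Request:
{"fn": "send_rows", "kwargs": {
  "rows": [
    [-1, 0.02, 0.004, 0, -0.042],
    [-1, 0.02, 0.005, 0, -0.042],
    [-1, 0.02, 0.006, 0, -0.042],
    [-1, 0.015, 0.007, 0, -0.042],
    [-1, 0, 0, 0, 0],
    [-1, 0, 0, 0, 0]
  ]
}}

```text
clock: 24.17
eef_pos: [535.0, 77.1, 197.4]
tool_rot: [-3.072, -0.017, 1.791]
force: [-0.3, -0.8, -2.0]
width: 28.6
```

```bash
python3 - <<'E'
from h import *
go2(539,79,120,1.766,5)
E
```

```text
now [535.   77.1 197.4] [-3.072 -0.017  1.791] w 28.6 t 24.17
total [-0.4  9.7 76.9] per row [-0.0001  0.0019  0.0154] roll total 0.025
```

Request:
{"fn": "send_rows", "kwargs": {
  "rows": [
    [-1, 0, 0.002, 0.015, 0.012],
    [-1, 0, 0.002, 0.016, 0.012],
    [-1, 0, 0.002, 0.016, 0],
    [-1, 0, 0.002, 0.015, 0],
    [-1, 0, 0.001, 0.01, 0],
    [-1, 0, 0, 0, 0]
  ]
}}

```text
clock: 24.67
eef_pos: [538.4, 70.5, 120.5]
tool_rot: [-3.068, -0.009, 1.756]
force: [-0.2, -1.5, -2.1]
width: 28.5
```

```bash
python3 - <<'E'
from h import *
go2(541,79,80,1.766,4)
E
```

```text
now [538.4  70.5 120.5] [-3.068 -0.009  1.756] w 28.5 t 24.67
total [ 7.5  7.1 40.1] per row [0.0019 0.0018 0.01  ] roll total -0.01
```

Request:
{"fn": "send_rows", "kwargs": {
  "rows": [
    [-1, 0.005, 0.003, 0, -0.01],
    [-1, 0.004, 0.003, 0, 0],
    [-1, 0, 0.001, 0.01, 0],
    [-1, 0, 0.001, 0.012, 0],
    [-1, 0, 0, 0, 0]
  ]
}}

```text
clock: 25.08
eef_pos: [545.0, 80.0, 98.1]
tool_rot: [-3.072, -0.009, 1.764]
force: [0.5, 0.3, -2.2]
width: 28.9
```

```bash
python3 - <<'E'
from h import *
go2(541,79,72,1.766,3)
E
```

```text
now [545.   80.   98.1] [-3.072 -0.009  1.764] w 28.9 t 25.08
total [-0.5 -2.3 26.3] per row [-0.0002 -0.0008  0.0088] roll total -0.002
```

Request:
{"fn": "send_rows", "kwargs": {
  "rows": [
    [-1, 0, -0.001, 0.008, 0],
    [-1, 0, -0.001, 0.008, 0],
    [-1, 0, 0, 0.006, 0],
    [-1, 0, 0, 0, 0]
  ]
}}

```text
clock: 25.42
eef_pos: [540.9, 79.6, 73.7]
tool_rot: [-3.071, -0.008, 1.764]
force: [-0.9, -0.3, -2.7]
width: 29.2
```

Request:
{"fn": "send_rows", "kwargs": {
  "rows": [
    [-1, 0, 0, 0.004, 0],
    [-1, 0, 0, 0.003, 0],
    [-1, 0, 0, 0, 0]
  ]
}}

```text
clock: 25.67
eef_pos: [541.0, 80.0, 69.4]
tool_rot: [-3.072, -0.007, 1.764]
force: [-1.2, -1.4, 0.1]
width: 28.7
```

Request:
{"fn": "send_rows", "kwargs": {
  "rows": [
    [-1, 0, 0, 0.003, 0],
    [-1, 0, 0, 0.002, 0],
    [-1, 0, 0, 0, 0]
  ]
}}

```text
clock: 25.92
eef_pos: [541.5, 80.3, 69.9]
tool_rot: [-3.075, -0.005, 1.764]
force: [-0.6, -0.6, -2.6]
width: 28.4
```

Contact (no longer descending). Release and retreat.

Request:
{"fn": "send_rows", "kwargs": {
  "rows": [
    [-0.2, 0, 0, 0, 0],
    [0, 0, 0, 0, 0],
    [0, 0, 0, 0, 0],
    [0, 0, 0, -0.01, 0],
    [0, 0, 0, -0.03, 0],
    [0, 0, 0, -0.038, 0],
    [0, 0, 0, -0.038, 0],
    [-1, 0, 0, -0.038, 0],
    [-1, 0, 0, 0, 0]
  ]
}}

```text
clock: 26.67
eef_pos: [551.5, 82.3, 230.6]
tool_rot: [-3.071, -0.007, 1.765]
force: [1.0, 0.9, 0.9]
width: 19.5
```

```bash
python3 - <<'E'
from h import *
from cell import *
s=read_state();print(s["eef_pos"],s["tool_rot"],s["width"])
p=get_image("side");pickle.dump(p,open("sideg.pkl","wb"))
l,t,r,b=295,190,405,300
cv2.imwrite("pics/side13.png",cv2.resize(p["image"][t:b,l:r],None,fx=5.4,fy=5.4,interpolation=2))
w=pts(p)
print([ (d["box"],d["score"]) for d in recognise(p,"start_lever_tip")][:2])
im=p["image"].astype(int)
m=np.zeros(w.shape[:2],bool);m[208:232,380:398]=1;m&=(im.max(-1)<70)&(w[...,2]>95)
q=w[m];print(len(q),q.mean(0),np.percentile(q,[2,98],axis=0).round(1)); v,u=np.nonzero(m);print(u.mean(),v.mean(),u.min(),u.max(),v.min(),v.max())
E
```

```text
[551.54733041  82.30951255 230.60961576] [-3.07118491 -0.00687212  1.76526627] 19.49221177574805
[([381.3, 213.1, 394.3, 231.0], 0.69)]
63 [662.52156447  85.1119786  125.01558488] [[652.8  78.  109.9]
 [672.8  94.5 133.3]]
388.42857142857144 218.65079365079364 384 392 215 223
```

View pics/side13.png

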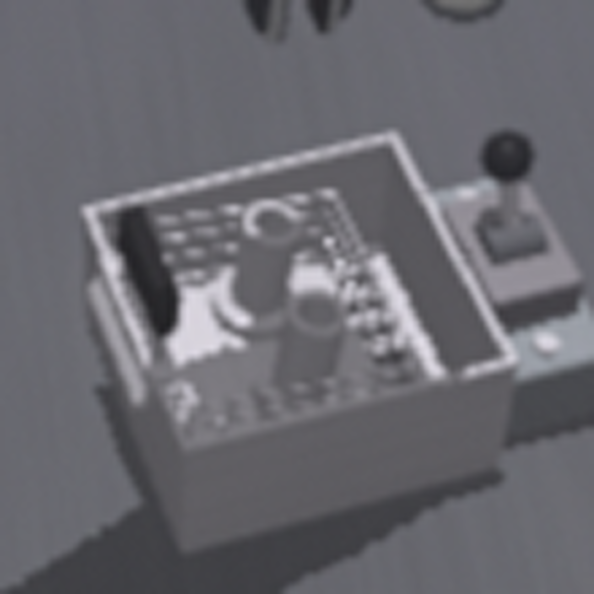

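```bash
python3 - <<'E'
from h import *
p=pickle.load(open("sideg.pkl","rb"));t=pickle.load(open("top.pkl","rb"))
a=.195;c,s=np.cos(a),np.sin(a)
for th in (-.5,-.3,0,.5):
    th2=th; Y=-50*np.sin(th2);Z=72+50*np.cos(th2)
    X=[472+c*198-s*Y,36.2+s*198+c*Y,Z];print(th,np.round(X,1),proj(p,X).round(1),proj(t,X).round(1))
print(ray(p,388.4,219.1,116),ray(p,388.4,219.1,120))
im=t["image"].astype(int);m=np.zeros((480,640),bool);m[165:195,292:325]=1;m&=im.max(-1)<60
v,u=np.nonzero(m);print(u.min(),u.max(),v.min(),v.max(),u.mean(),v.mean())
cv2.imwrite("pics/t9.png",cv2.resize(t["image"][160:200,285:335],None,fx=12,fy=12,interpolation=0))
E
```

```text
-0.5 [661.6  98.1 115.9] [386.7 217.5] [302.  181.6]
-0.3 [663.4  89.1 119.8] [388.2 218.9] [305.1 180.6]
0 [666.2  74.6 122. ] [390.6 222.2] [310.2 179.3]
0.5 [670.9  51.  115.9] [394.  230.3] [318.4 178.2]
[664.84259981  91.60042302 116.        ] [663.62823471  88.02935073 120.        ]
301 308 177 184 304.32608695652175 180.7391304347826
```

View pics/t9.png

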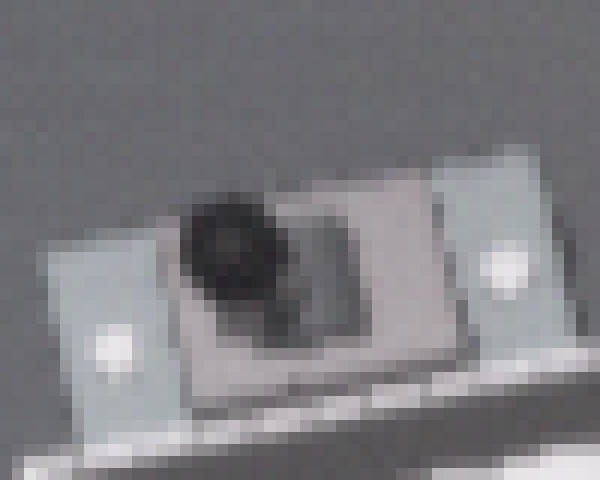

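```bash
python3 - <<'E'
from h import *
go((654,138,215,1.766),step=25)
E
```

```text
now [548.2  80.9 225.4] [-3.062 -0.006  1.765] w 4.5 t 26.77
[0.0071, 0.023, 0.0021, -0.0]
[0.0071, 0.023, 0.0021, -0.0]
[0.0071, 0.023, 0.0021, -0.0]
[0.0071, 0.023, 0.0021, -0.0]
[0.0071, 0.023, 0.0021, -0.0]
```

Request:
{"fn": "send_rows", "kwargs": {
  "rows": [
    [-1, 0.009, 0.02, 0, 0],
    [-1, 0.009, 0.023, 0, 0],
    [-1, 0.008, 0.023, 0, 0],
    [-1, 0.007, 0.023, 0, 0],
    [-1, 0.003, 0.018, 0, 0],
    [-1, 0, 0, 0, 0]
  ]
}}

```text
clock: 27.27
eef_pos: [642.4, 134.7, 207.8]
tool_rot: [-3.045, -0.002, 1.764]
force: [-0.5, 0.4, 0.3]
width: 0.0
```

```bash
python3 - <<'E'
from h import *
go2(654,138,104,1.766,5)
E
```

```text
now [642.4 134.7 207.8] [-3.045e+00 -2.000e-03  1.764e+00] w 0.0 t 27.27
total [  0.8  22.  102.2] per row [0.0002 0.0044 0.0204] roll total -0.002
```

Request:
{"fn": "send_rows", "kwargs": {
  "rows": [
    [-1, 0.001, 0.005, 0.018, 0],
    [-1, 0.001, 0.005, 0.02, 0],
    [-1, 0, 0.005, 0.02, 0],
    [-1, 0, 0.005, 0.02, 0],
    [-1, 0, 0.003, 0.014, 0],
    [-1, 0, 0, 0, 0]
  ]
}}

```text
clock: 27.77
eef_pos: [648.0, 137.5, 101.9]
tool_rot: [-3.028, -0.001, 1.766]
force: [-0.4, 0.0, -0.8]
width: 0.1
```

```bash
python3 - <<'E'
from h import *
from cell import *
go2(654,138,104,1.766,1)
go2(666.2,74.6,105,1.766,1)
p=get_image("side")
l,t,r,b=320,150,420,250
cv2.imwrite("pics/side14.png",cv2.resize(p["image"][t:b,l:r],None,fx=5.4,fy=5.4,interpolation=2))
E
```

```text
now [648.  137.5 101.9] [-3.028e+00 -1.000e-03  1.766e+00] w 0.1 t 27.77
total [-0.7  5.6 -2.8] per row [-0.0007  0.0056 -0.0028] roll total -0.0
now [648.  137.5 101.9] [-3.028e+00 -1.000e-03  1.766e+00] w 0.1 t 27.77
total [-65.3   5.2  -3.8] per row [-0.0653  0.0052 -0.0038] roll total -0.0
```

View pics/side14.png

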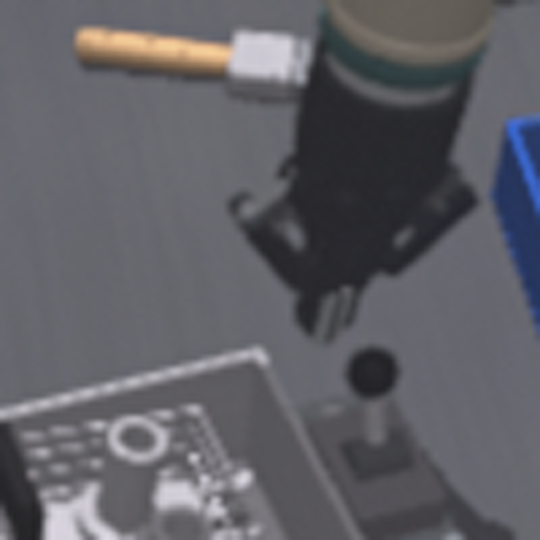

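Request:
{"fn": "send_rows", "kwargs": {
  "rows": [
    [-1, 0, 0.006, -0.001, 0],
    [-1, -0.006, 0.001, -0.001, 0],
    [-1, -0.008, 0.001, 0, 0],
    [-1, -0.008, 0, 0, 0],
    [-1, -0.008, 0, 0, 0],
    [-1, 0, 0, 0, 0]
  ]
}}

```text
clock: 28.32
eef_pos: [665.3, 108.4, 109.7]
tool_rot: [-3.035, -0.003, 1.765]
force: [-0.6, 0.4, 0.2]
width: -0.1
```

```bash
python3 - <<'E'
from h import *
go2(666.2,74.6,105,1.766,4)
E
```

```text
now [665.3 108.4 109.7] [-3.035e+00 -3.000e-03  1.765e+00] w -0.1 t 28.32
total [-33.3  -5.1   5.2] per row [-0.0083 -0.0013  0.0013] roll total -0.001
```

Request:
{"fn": "send_rows", "kwargs": {
  "rows": [
    [-1, -0.008, -0.001, 0.001, 0],
    [-1, -0.008, -0.001, 0.001, 0],
    [-1, -0.008, -0.001, 0.001, 0],
    [-1, -0.006, -0.001, 0.001, 0],
    [-1, -0.002, 0, 0, 0]
  ]
}}

```text
clock: 28.73
eef_pos: [668.7, 74.4, 107.7]
tool_rot: [-3.04, -0.005, 1.765]
force: [-0.8, 4.7, -0.3]
width: 0.0
```

```bash
python3 - <<'E'
from h import *
from cell import *
go2(666.2,74.6,105,1.766,1)
print(read_state()["force"])
p=get_image("side")
l,t,r,b=320,150,420,250
cv2.imwrite("pics/side15.png",cv2.resize(p["image"][t:b,l:r],None,fx=5.4,fy=5.4,interpolation=2))
E
```

```text
now [668.7  74.4 107.7] [-3.04  -0.005  1.765] w 0.0 t 28.73
total [ 0.7 -2.1  2.9] per row [ 0.0007 -0.0021  0.0029] roll total -0.001
[-0.76040146  4.69965022 -0.32710521]
```

View pics/side15.png

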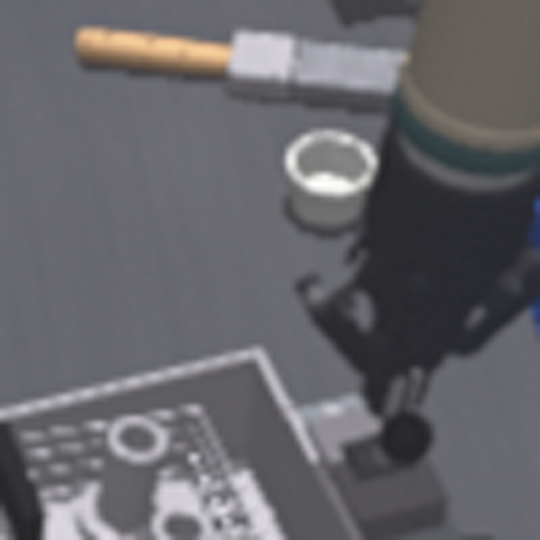

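Request:
{"fn": "send_rows", "kwargs": {
  "rows": [
    [-1, -0.006, 0, 0.001, 0],
    [-1, -0.004, 0, 0, 0]
  ]
}}

```text
clock: 28.95
eef_pos: [668.7, 74.5, 107.7]
tool_rot: [-3.04, -0.02, 1.768]
force: [-1.8, 7.0, -0.2]
width: 0.1
```

Request:
{"fn": "send_rows", "kwargs": {
  "rows": [
    [-1, -0.006, 0, 0, 0],
    [-1, -0.006, 0, 0, 0]
  ]
}}

```text
clock: 29.12
eef_pos: [668.6, 74.4, 107.8]
tool_rot: [-3.04, -0.036, 1.774]
force: [-1.8, 9.5, 1.2]
width: 0.0
```

Request:
{"fn": "send_rows", "kwargs": {
  "rows": [
    [-1, 0.01, 0, 0, 0],
    [-1, 0.02, 0, 0, 0],
    [-1, 0.02, 0, -0.01, 0],
    [-1, 0, 0, -0.035, 0],
    [-1, 0, 0, -0.035, 0],
    [-1, 0, -0.02, -0.03, 0],
    [-1, 0.01, -0.03, 0, 0],
    [-1, 0.02, -0.03, 0, 0],
    [-1, 0.02, -0.03, 0, 0],
    [-1, 0.03, -0.03, 0, 0],
    [-1, 0.03, -0.02, 0, 0],
    [-1, 0, 0, 0, 0]
  ]
}}

```text
clock: 30.12
eef_pos: [484.2, 195.1, 239.5]
tool_rot: [-3.032, -0.02, 1.772]
force: [-0.7, 1.0, 0.7]
width: -0.2
```

```bash
python3 - <<'E'
from h import *
from cell import *
s=read_state();print(s["eef_pos"],s["clock"])
p=get_image("side");t_=get_image("top")
cv2.imwrite("pics/side16.png",cv2.resize(p["image"][130:440,190:510],(619,600),interpolation=2))
cv2.imwrite("pics/top16.png",cv2.resize(t_["image"][140:380,130:510],(800,505),interpolation=2))
w=pts(p);im=p["image"].astype(int);m=np.zeros(w.shape[:2],bool);m[208:245,380:405]=1;m&=(im.max(-1)<60)&(w[...,2]>100)
v,u=np.nonzero(m);print(u.mean(),v.mean(),u.min(),u.max(),v.min(),v.max())
print(w[m].mean(0), ray(p,u.mean(),v.mean(),116))
P=pickle.load(open("top.pkl","rb"))
E
```

```text
[484.2104047  195.14874677 239.51966644] 30.1167
394.5098039215686 231.15686274509804 391 399 227 235
[670.01130859  43.69422697 120.92895444] [671.54624525  47.8683453  116.        ]
```

View pics/side16.png

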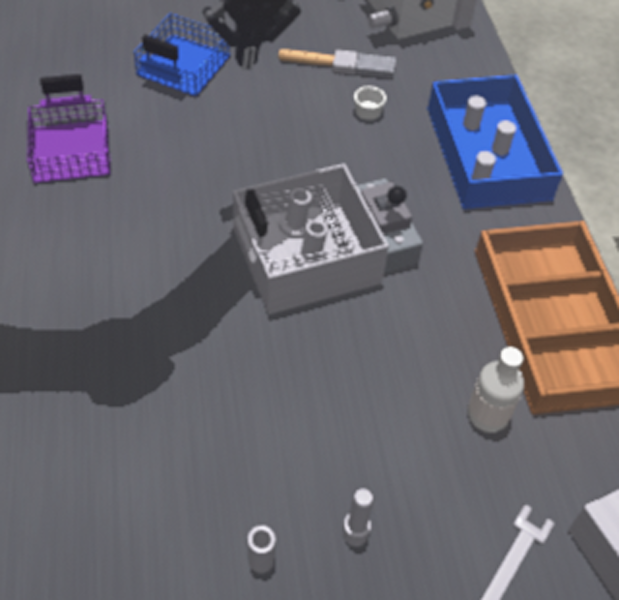

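View pics/top16.png

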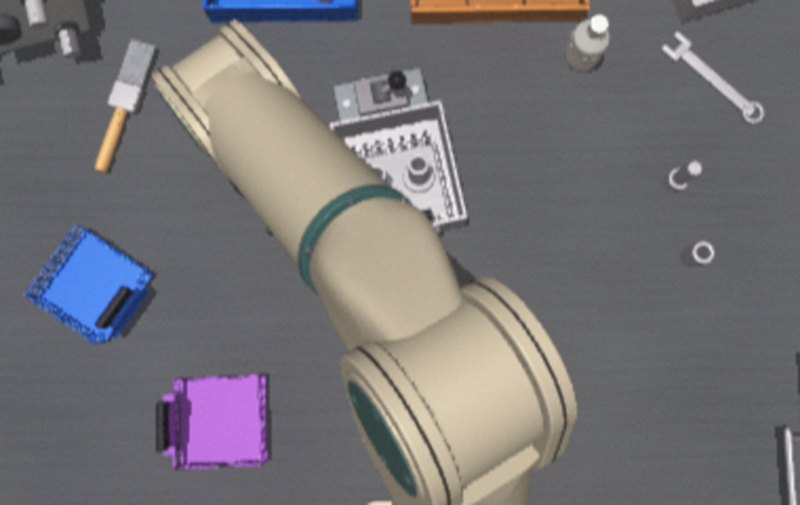

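```bash
python3 -c "
from cell import *
print(finish_job())"
```

```text
the job is handed in; nothing more can be done
None
```

I hung the basket on the near rim of the well, stood both flanged bushes in it, and pushed the start lever over to its stop. I handed the job in at about 30 s; no verdict is reported.

**Last pictures:**
- **Basket:** it hangs inside the well with its lip over the near rim, leaning as expected.
- **Bushes:** both stand in the tray.
- **Lever:** the ball is within about 1 px of where it should be when fully on. The finger stopped moving there while the sideways force rose to about 9.5 N.
- **Everything else:** the sleeve, pillar, pot, bottle, wrench, brush and both coloured baskets look unmoved by eye. I did not measure their positions.
- **Arm:** it is clear of everything.

**What did not go to plan:**
- On the first grip of bush A, the tool drifted about 13 mm and tilted the bush. I let go, it stood upright again, and the second grip held.
- At the start the lever ball looked about 17 mm from the pivot in y, not the stated 24 mm. I did not find out why.

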